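# Clear the chips off a belt pulley and press its keyed pump shaft home

## Task

The keyway of the toothed belt pulley clamped on the bench has just been filed: pick up the scraper block and wipe the three chips off the pulley's top face (with the block, not with the fingers or the shaft), then stand the block back on the bench. Next lift the keyed pump shaft out of the wooden block, push it down into the pulley's hub, turning it until the key slips into the keyway, and keep pushing, without ramming it, until the wave spring under its collar is pressed flat. Finish while still holding the shaft and pushing it fully home, as if for a mate to tighten the grub screw; leave everything else where it is.

Things in the scene. Friction and masses are not known exactly. Their poses are not given: they have to be found in the camera images.
- pulley: Dark steel toothed belt pulley with a bright hub, fixed to the bench, axis upright; it cannot turn. 139 mm across the teeth, flat top face 54 mm above the bench. It stands on a round blue plate (190 mm diameter, 12 mm thick), with three toe clamps up to 31 mm high at about 100, 180 and 260 degrees from its +x. Origin: on its axis at bench level; z up; a yellow mark on the face points along +x.
- hub_mouth (a point): Centre of the pulley's hub bore at the top face, 54 mm above the bench; axes as the pulley's. Bore 24 mm diameter, deeper than the shaft needs; through its full depth one keyway, 10 mm wide, reaching 16.2 mm from the axis on the pulley's +x side, under the yellow mark.
- chip1: Curled bright steel chip, C-shaped, about 15 by 17 mm and 6 mm thick, lying flat and loose on the pulley's top face, on the half of it on the keyway's (+x) side, about 30 to 62 mm from the axis (none lies over the hub). Origin near its middle, underside. If pushed across the bore it can fall in.
- chip2: A second such chip.
- chip3: A third such chip.
- scraper: Scraper block standing on the bench: black rubber sole 36 (x) by 104 (y) by 14 mm high, on it a pale wooden grip 24 (x) by 98 (y) by 41 mm (55 mm high in all), 0.18 kg. Origin: centre of the underside, z up. The block may stand at either side of the pulley.
- rack: Brown wooden block fixed to the bench, 124 (x) by 62 (y) by 45 mm high, with two upright through holes of 34 mm diameter, at x = -31 and x = +31 mm on its centre line; one holds the shaft, the other a brass drift. Origin: centre of the underside.
- shaft: Steel pump shaft, 100 mm long, 0.4 kg, standing in one hole of the wooden block, hung by its collar and wave spring. Origin: centre of its lower end (12 mm above the bench in the block); z up along it. Collar 42 mm diameter at z 40 to 50 mm, with a yellow mark over the key (+x side); above it a round neck of 26 mm, then the end with two flats. Fully home its lower end is 37 mm below the pulley's face.
- shaft_tip (a point): The same point as the shaft's origin, with its axes. Shank 22 mm diameter from z 0 to 40 mm, the lowest 6 mm tapered to 14 mm. Brass key on the +x side, z 13 to 33 mm, 8 mm wide, reaching 14.5 mm from the axis: the lowest 13 mm are plain and enter the bore at any angle, then the key meets the pulley's face.
- shaft_grip (a point): Middle of the shaft's two-flat top end, on the axis, 81 mm above its lower end. The flats face the shaft's +y and -y, 20 mm apart, 24 mm wide in x, from z 62 to 100 mm.
- washer (a joint): Compression of the wave spring (40 mm diameter) under the shaft's collar; its underside is 33 mm above the shaft's lower end when free: 0 m = free, 0.004 m = flat, shaft home. It starts to yield at 6 N and is flat at 12 N.
- drift: Bystander: brass drift with a 40 mm collar in the other hole of the wooden block, its top 100 mm above the bench.
- spanner: Bystander: steel spanner, 170 mm long, lying on the bench.
- screwdriver: Bystander: screwdriver with blue handle, 190 mm long, lying on the bench.
- spray_can: Bystander: spray can, 66 mm diameter, 170 mm high.
- grease_jar: Bystander: grease jar with red lid, 72 mm diameter, 75 mm high.
- hammer: Bystander: hammer, 270 mm long, lying on the bench.
- socket: Bystander: steel socket, 32 mm diameter, 45 mm high.
Things that resemble listed ones, but are neither listed nor needed, are in the scene too. Leave any green look-alike of the shaft alone. Leave any pink look-alike of the scraper alone.

How it is judged:
On the way, in this order (a step that is already met when the one before it is completed fails the run):
1. all three chips are wiped off the pulley's top face (horizontal distance between each of chip1, chip2, chip3 and hub_mouth above 0.07 m and height (world z) of each of chip1, chip2, chip3 below 0.045 m), for 0.1 s.
2. the scraper block is set down on the bench, clear of the pulley's plate, and let go (height (world z) of scraper below 0.03 m and horizontal distance between scraper and hub_mouth above 0.11 m and contact force between the fingers and scraper below 0.05 N and linear speed of scraper below 0.03 m/s), for 0.2 s.
3. the shaft's key has slipped into the keyway (lower end at least 18 mm down the bore) (z of shaft_tip in the frame of hub_mouth below -0.018 m and horizontal distance between shaft_tip and hub_mouth below 0.003 m), for 0.1 s.
At the end, for the whole second after the job is handed in: Fingers grip the shaft (>3 N) and press it on the pulley (>7 N): wave spring flat within 1 mm, lower end 35.5 mm or more below the face, within 3 mm of the axis, upright within 0.06 rad, still. Chips off the face (70 mm from axis, below 45 mm); scraper on the bench, over 110 mm from the axis (all of step 1 and height (world z) of scraper below 0.03 m and horizontal distance between scraper and hub_mouth above 0.11 m and z of shaft_tip in the frame of hub_mouth below -0.0355 m and horizontal distance between shaft_tip and hub_mouth below 0.003 m and angle between the x axis of shaft and the x axis of pulley, either way round below 0.2 rad and angle between shaft's own z axis and vertical below 0.06 rad and value of joint washer above 0.003 m and contact force between the fingers and shaft above 3 N and contact force between shaft and pulley above 7 N and linear speed of shaft below 0.02 m/s); the arm keeps its last pose, push and grip.
It fails at once if the chips are pushed with the fingers or the shaft instead of the scraper block (over 1 N) (contact force between any of the fingers, shaft and chip1 above 1 N or contact force between any of the fingers, shaft and chip2 above 1 N or contact force between any of the fingers, shaft and chip3 above 1 N).
It fails at once if the shaft is rammed into the pulley (over 100 N) (contact force between shaft and pulley above 100 N).
It fails at once if another thing on the bench is moved by more than 30 mm (distance of any of drift, spanner, screwdriver, spray_can, grease_jar, hammer, socket from where it was at the start of the episode above 0.03 m).
It also fails if it takes over 64 s, if anything falls off the work surface, if the arm or the gripper's body presses on something with over 40 N, if the wrist force passes 120 N, or if a joint passes its speed limit or range.

## Robot

A 6-joint arm with a two-finger parallel gripper is mounted at the origin on the work surface. World frame = base frame: x ahead of the robot, y to its left, z up, the work surface at z = 0. Lengths are in m, angles in rad, forces in N, time in s.
With the tool pointing down it reaches from about 0.275 to 0.85 m from the base axis. Payload 19 kg.
Tool frame: the origin (TCP) lies midway between the tips of the shut fingers; the grasp point (between the pads) lies 19 mm behind it; z points along the fingers, y is the direction in which the jaws open and shut (so a half turn about z gives the same grasp; the last joint's range is limited). The gripper opens to 85 mm and grips with 20 to 120 N. Pads are 22 mm wide; open, the fingers measure 114 mm over their backs; the gripper's body (76 mm by 85 mm) begins 54 mm behind the grasp point. The pads swing forward as they close: fully open they stand 13 mm farther back than shut.
Start: joints at [-1.258, 0.15, 1.437, -0, 1.554, -0.134], TCP at [0.248, -0.519, 0.231] pointing down, gripper open.
Joint ranges: [-2.8, 2.8], [-0.68, 2.1], [0.12, 2.68], [-1.39, 4.53], [0.16, 2.79], [-2.81, 2.81]. Speed limits (rad/s): [1.89, 1.89, 2.22, 3.01, 3.01, 3.01].

## Interface

Orientations are given as a rotation vector (axis times angle).
In Python, from workcell import bot gives the robot as it stands.
- The arm moves only by the tool jog_arm, never from a script. Its argument "moves" is a list of rows, each a list of 7 numbers: the turn, a rotation vector about the tool's x, y, z normalised to -1 to 1, where 1 is pi rad, then the shift along the tool's x, y, z normalised to -1 to 1, where 1 is 20 mm, then the opening, from 0 (shut) to 1 (fully open). A call has 1 to 12 rows; each row shifts and turns the commanded pose from where the row before left it, along the tool's axes as they then stand; what a row does not reach is not made up. A row lasts 1/10 s, in which the tool goes at most 50 mm and 8.59 degrees, less where a joint would pass 70% of its speed; a pose out of reach is approached as far as the arm can. A call with a number of a shift or a turn outside -1 to 1 is refused whole. A call with a gripper value outside its range is refused whole. The fingers move at their own pace and stop on an object; "force" is the grip in N (left out, the last holds). Time passes only in rows, so rows that do not move let the fingers close. It gives the time, the measured TCP pose, the force and the opening at its end, in the units of the state.
- bot.sense(): the state, without advancing time (a new reading comes with each control period).
- bot.snapshot(name): name is "scene" or "top"; returns the picture (384x512x3 uint8, red, green, blue); there is no depth.
- bot.get_calibration(name): a dict with "fovy" (degrees; the focal length in pixels is half the picture's height over the tangent of half this angle, whatever the lens; pixels are square), "cx", "cy" (the principal point, pixels), "k1" (the pictures are not rectified: a ray, as slopes to the right and down, at radius r is drawn at 1 + k1 r^2 times it, then the intrinsics apply), "xyz" and "orientation" of the camera in the world. Camera axes: x right, y down, z forward; pixel columns grow to the right and rows downward; lengths in m; the calibration is good to about 2 mm. A picture is of the moment at which its call begins. get_calibration takes no time and is no camera call.
- bot.close_job(): hands the job in, once; it reports no verdict.
Trained networks look in the newest picture that a camera, given by its name, has taken for a name from the list of things; names that differ only in an ending like _2 or _b are one class to them, and where a whole thing is asked for, a point or a joint stands for the part that bears it (a point fixed in the world has none). Each returns a list of dicts, best first, with "conf" (0 to 1); they miss things now and then, are a little off and sometimes report something else, mostly with a low value. They report only what shows in the picture. A call takes as long as a camera call. They do not tell look-alikes from the thing itself.
- bot.cut_out(thing, camera): "pixels" (384x512 bool, what is visible of it) and "extent" ([left, top, right, bottom] in pixels, round what is visible of it).
The state is a dict: "time": time; "joint_pos": joint angles; "dq": joint speeds; "joint_torque": joint torques, N m; "tool_pos": TCP position; "tool_rot": TCP orientation; "contact_force": force on the tool from outside, world axes, zero at the start; "torque": the same for the moment, N m; "opening": finger opening in m.
Only numpy, scipy, OpenCV 4.12 (cv2) and the standard library are available. Lean on these libraries where they do the work, as an engineer would, in place of code of your own. Each camera call takes 0.05 s, during which the arm holds its last target.

## Working session

There is one attempt and no reset: what is moved stays moved. The work goes in short steps, Python scripts to look and compute and a tool call to move; the robot and the scene stay as the last step left them, time stands still between calls to the robot, and variables do not carry over. Pictures are saved under pics/ and viewed, and the job is handed in when it is done.

Besides the shell and the picture viewer there is one more tool, called after ">>>" as name(argument=value, ...) on one line, values as JSON. jog_arm: Moves the arm, as the interface text tells. Scaled input: -1 to 1 covers 20 mm each way for a shift and pi rad each way for a turn. Its arguments: {"type":"object","properties":{"moves":{"type":"array"},"force":{"type":"number"}},"required":["moves"]}

```bash
ls; mkdir -p pics; python3 - <<'E'
from workcell import bot
import cv2
for n in("scene","top"):
    im=bot.snapshot(n); cv2.imwrite(f"pics/{n}0.png",im[:,:,::-1]); print(n,bot.get_calibration(n))
print(bot.sense())
E
```

```text
pics
scene {'fovy': 53.094883060541356, 'cx': 265.0983635801409, 'cy': 191.21880196434842, 'k1': 0.015095741684534302, 'xyz': array([ 1.17537787, -0.33342043,  0.89406701]), 'orientation': array([-2.12843001, -1.27834213,  0.45657634])}
top {'fovy': 47.37655502889187, 'cx': 258.4532184788996, 'cy': 188.41493582149636, 'k1': -0.0754603009147787, 'xyz': array([0.43314816, 0.02226496, 1.53108881]), 'orientation': array([-2.20368422,  2.15642617, -0.06451118])}
{'time': 0.1, 'joint_pos': array([-1.25799978e+00,  1.50919093e-01,  1.43789508e+00,  2.05613976e-05,
        1.55382282e+00, -1.33984815e-01]), 'dq': array([-4.97576716e-04, -1.95454027e-03, -1.19187198e-03, -6.93529256e-05,
       -6.84875380e-04,  4.96020773e-04]), 'joint_torque': array([ 4.49553030e-03, -7.14387417e+01, -5.71790135e+01, -1.70088160e-04,
        7.17707226e-03,  2.40514254e-06]), 'tool_pos': array([ 0.24836987, -0.51836465,  0.23078125]), 'tool_rot': array([-3.06251404e+00, -6.95748624e-01,  1.14268019e-04]), 'contact_force': array([ 0.23524642,  0.38473802, -0.10287163]), 'torque': array([ 0.04118035,  0.02847134, -0.02914388]), 'opening': 0.08526686246886715}
```

View pics/scene0.png

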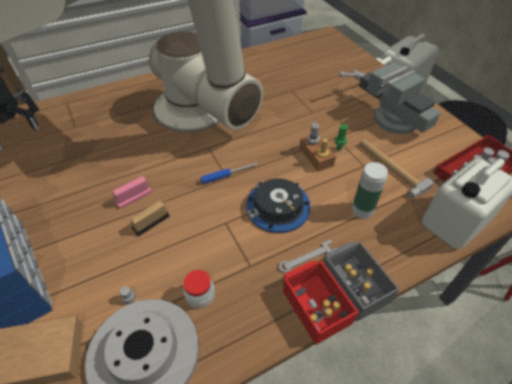

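View pics/top0.png

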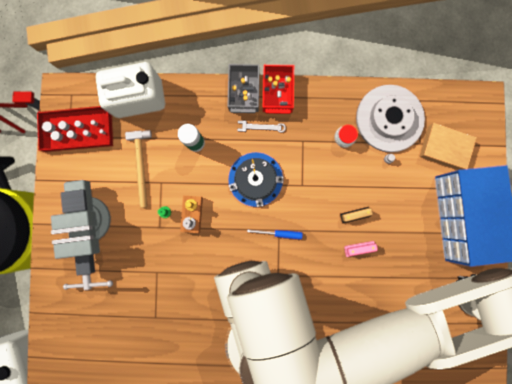

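```bash
cat > h.py <<'E'
import numpy as np, cv2
from scipy.spatial.transform import Rotation as R
from workcell import bot
def cal(n):
    c=bot.get_calibration(n); f=192/np.tan(np.radians(c['fovy'])/2)
    return c,f,R.from_rotvec(c['orientation']).as_matrix(),np.array(c['xyz'])
def proj(n,P):
    c,f,M,t=cal(n); q=(np.atleast_2d(P)-t)@M; s=q[:,:2]/q[:,2:]
    s=s*(1+c['k1']*(s**2).sum(1,keepdims=True)); return s*f+[c['cx'],c['cy']]
def unproj(n,px,z):
    c,f,M,t=cal(n); d=(np.atleast_2d(px).astype(float)-[c['cx'],c['cy']])/f; s=d.copy()
    for _ in range(20): s=d/(1+c['k1']*(s**2).sum(1,keepdims=True))
    r=np.c_[s,np.ones(len(s))]@M.T; return t+r*((z-t[2])/r[:,2])[:,None]
def crop(n,im,x0,y0,x1,y1,k,name):
    cv2.imwrite(f"pics/{name}.png",cv2.resize(im[y0:y1,x0:x1,::-1],None,fx=k,fy=k,interpolation=cv2.INTER_CUBIC))
E
python3 - <<'E'
from h import *
import json
t=cv2.imread("pics/top0.png")[:,:,::-1]; s=cv2.imread("pics/scene0.png")[:,:,::-1]
crop("top",t,220,140,300,215,7,"pul_t"); crop("top",t,150,185,220,245,8,"rack_t"); crop("top",t,320,195,390,265,7,"scr_t")
crop("scene",s,235,170,325,235,8,"pul_s"); crop("scene",s,290,110,360,175,8,"rack_s")
for n in("top","scene"):
  for th in("pulley","chip1","scraper","rack","shaft","drift"):
    for d in bot.cut_out(th,n)[:4]:
        p=d['pixels']; yx=np.argwhere(p); 
        m=yx.mean(0)[::-1]; rect=cv2.minAreaRect(yx[:,::-1].astype(np.float32))
        print(n,th,round(d['conf'],2),np.round(m,1),d['extent'],len(yx),np.round(rect[1],1),round(rect[2],1))
print(bot.sense()['time'])
E
```

```text
top pulley 0.8 [255.4 179.1] [231.8, 153.0, 284.0, 210.5] 2298 [53.7 53. ] 45.0
top chip1 0.38 [255.6 179.1] [231.6, 151.4, 284.6, 209.6] 2288 [53. 53.] 45.0
top scraper 0.85 [359.6 248.7] [344.4, 241.1, 377.2, 256.9] 314 [10.6 31.4] 79.7
top scraper 0.76 [355.9 214.5] [340.2, 206.5, 370.3, 224.9] 362 [12.  32.3] 78.2
top rack 0.73 [192.3 213.3] [179.5, 195.2, 204.7, 230.6] 512 [20.1 38.3] 4.4
top shaft 0.55 [188.4 222.8] [182.6, 215.1, 198.0, 230.5] 121 [12. 11.] 90.0
top drift 0.61 [190.6 204.5] [186.6, 200.2, 194.8, 209.9] 85 [9. 9.] 90.0
top drift 0.4 [288.  234.2] [276.3, 228.4, 303.6, 240.5] 197 [28.1  7.4] 4.4
scene pulley 0.59 [278.4 205.9] [247.2, 180.6, 310.9, 235.1] 2692 [53. 63.] 90.0
scene chip1 0.48 [313.4 134.9] [306.9, 123.6, 319.1, 146.6] 194 [20. 12.] 90.0
scene scraper 0.78 [148.2 218.4] [128.0, 201.5, 171.8, 235.0] 798 [20.9 41. ] 57.5
scene scraper 0.57 [130.4 192.1] [110.7, 177.2, 153.9, 211.2] 685 [19.7 36.7] 63.4
scene rack 0.63 [316.9 155.9] [298.5, 138.0, 336.8, 173.0] 582 [40.3 24.4] 54.2
scene rack 0.3 [148.5 218.4] [132.1, 202.9, 167.9, 235.5] 719 [19.6 39.6] 58.7
scene shaft 0.65 [313.8 134.6] [307.1, 123.9, 318.3, 145.3] 146 [19. 10.] 90.0
scene shaft 0.52 [341.2 137.5] [335.1, 126.4, 345.4, 150.2] 245 [25. 12.] 90.0
scene shaft 0.29 [278.1 205.8] [246.7, 179.7, 310.1, 234.7] 2713 [62.9 54.4] 18.4
scene drift 0.7 [323.6 149.1] [314.8, 141.7, 329.5, 158.0] 173 [18. 12.] 90.0
0.7
```

```bash
cd pics; python3 - <<'E'
import cv2,numpy as np
def pad(i,w=500,h=420):
    s=min(w/i.shape[1],h/i.shape[0]); return cv2.resize(i,(int(i.shape[1]*s),int(i.shape[0]*s)))
for o,a in(("m1",("pul_t",)),("m2",("rack_t",))): pass
E
ls
```

```text
pul_s.png
pul_t.png
rack_s.png
rack_t.png
scene0.png
scr_t.png
top0.png
```

View pics/pul_t.png

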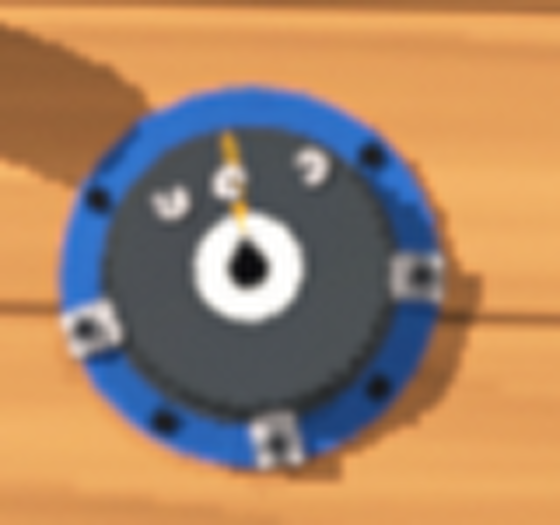

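View pics/pul_s.png

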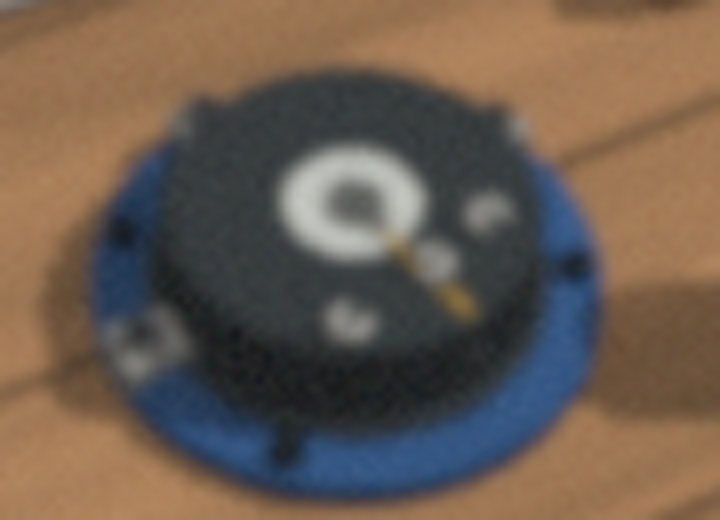

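View pics/rack_t.png

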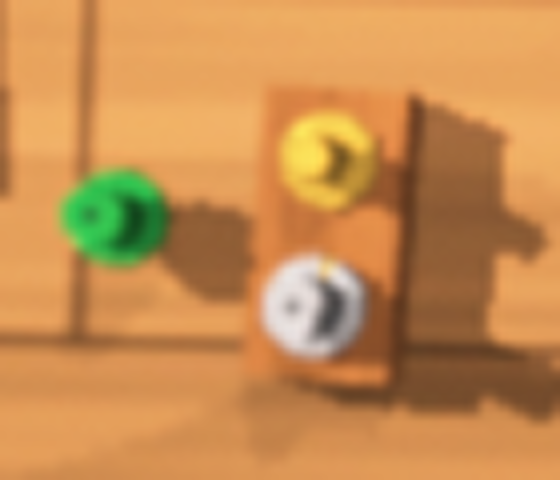

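View pics/rack_s.png

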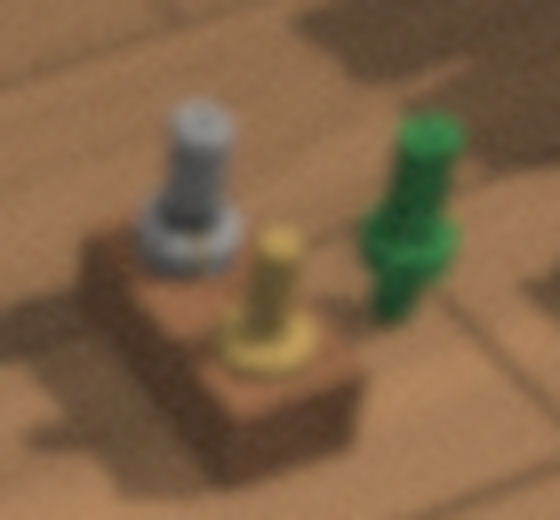

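View pics/scr_t.png

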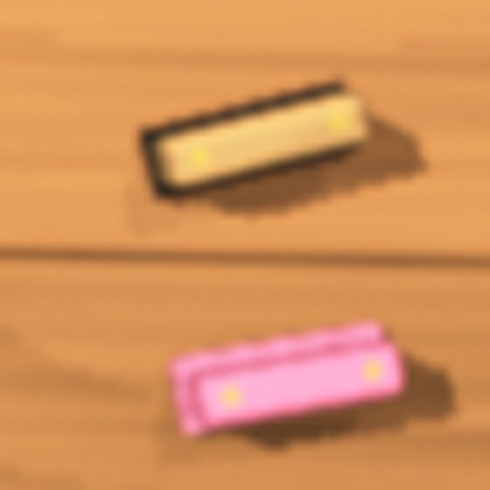

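```bash
python3 - <<'E'
from h import *
from scipy.optimize import minimize
S={}
for n in("top","scene"):
    im=cv2.imread(f"pics/{n}0.png"); k=8
    hsv=cv2.cvtColor(im,cv2.COLOR_BGR2HSV)
    # blue plate
    roi=np.zeros(im.shape[:2],np.uint8)
    c=proj(n,[[0.46,0.02,0.03]]) 
    (x0,y0,x1,y1)=(222,142,300,216) if n=="top" else (238,170,322,240)
    z=cv2.resize(im[y0:y1,x0:x1],None,fx=k,fy=k,interpolation=cv2.INTER_CUBIC); h=cv2.cvtColor(z,cv2.COLOR_BGR2HSV)
    un=lambda p:(np.array(p)+.5)/k-.5+[x0,y0]
    b=((h[...,0]>95)&(h[...,0]<125)&(h[...,1]>130)&(h[...,2]>60)).astype(np.uint8)
    cs=max(cv2.findContours(b,0,1)[0],key=cv2.contourArea); hull=cv2.convexHull(cs)
    H=un(hull[:,0]); W=unproj(n,H,0.012)[:,:2]
    # circle fit
    A=np.c_[2*W,np.ones(len(W))]; s=np.linalg.lstsq(A,(W**2).sum(1),rcond=None)[0]; print(n,"plate",s[:2],np.sqrt(s[2]+s[0]**2+s[1]**2))
    w=((h[...,1]<45)&(h[...,2]>(140 if n=="top" else 115))).astype(np.uint8)
    cnt,lab,st,ce=cv2.connectedComponentsWithStats(w)
    i=1+np.argmax(st[1:,4]); 
    cs=max(cv2.findContours((lab==i).astype(np.uint8),0,1)[0],key=cv2.contourArea); H=un(cv2.convexHull(cs)[:,0]); W=unproj(n,H,0.054)[:,:2]
    A=np.c_[2*W,np.ones(len(W))]; s=np.linalg.lstsq(A,(W**2).sum(1),rcond=None)[0]; hub=s[:2]; print(n,"hub",hub,np.sqrt(s[2]+s[0]**2+s[1]**2))
    for j in range(1,cnt):
        if j!=i and st[j,4]>60: print("  blob",st[j,4],unproj(n,[un(ce[j])],0.057)[0,:2]-hub)
    y=((h[...,0]>12)&(h[...,0]<35)&(h[...,1]>110)&(h[...,2]>90)).astype(np.uint8)
    cnt,lab,st,ce=cv2.connectedComponentsWithStats(y)
    for j in range(1,cnt):
        d=unproj(n,[un(ce[j])],0.054)[0,:2]-hub
        if np.hypot(*d)<.08: print("  yellow",st[j,4],d,np.degrees(np.arctan2(d[1],d[0])))
# scraper
def fit(ms,boxes,x0):
    def f(p):
        e=0
        for n,m in ms.items():
            r=np.zeros((384*4,512*4),np.uint8)
            for (sx,sy,z0,z1) in boxes:
                P=np.array([[a*sx/2,b*sy/2,z] for a in(-1,1) for b in(-1,1) for z in(z0,z1)])
                cc,ss=np.cos(p[2]),np.sin(p[2]); P[:,:2]=P[:,:2]@np.array([[cc,ss],[-ss,cc]])+p[:2]
                q=cv2.convexHull((((proj(n,P)+.5)*4-.5)*16).astype(np.int32)); cv2.fillConvexPoly(r,q,255,shift=4)
            r=cv2.resize(r,(512,384),interpolation=cv2.INTER_AREA)/255.
            e+=np.minimum(r,m).sum()/np.maximum(r,m).sum()
        return -e/len(ms)
    best=min((minimize(f,np.array(x0)+d,method='Nelder-Mead',options=dict(initial_simplex=np.array(x0)+d+np.array([[0,0,0],[.008,0,0],[0,.008,0],[0,0,.1]]))) for d in np.array([[0,0,0],[.004,-.004,.1],[-.004,.004,-.1]])),key=lambda r:r.fun)
    return best.x,best.fun
def mask(th,n,near):
    return min(bot.cut_out(th,n),key=lambda d:np.hypot(*(np.argwhere(d['pixels']).mean(0)[::-1]-near)))['pixels'].astype(float)
m={"top":mask("scraper","top",(356,215)),"scene":mask("scraper","scene",(148,218))}
sb=[(.036,.104,0,.014),(.024,.098,.014,.055)]
g=unproj("top",[[356,215]],.03)[0,:2]
for k in(["top","scene"],["top"],["scene"]): print("scraper",fit({i:m[i] for i in k},sb,[*g,.2]))
# scene rack
m={"top":mask("rack","top",(192,213))}
g=unproj("top",[[192,213]],.03)[0,:2]
print("rack",fit(m,[(.124,.062,0,.045)],[*g,0]))
for nm,px in(("shaft",(189.1,223.1)),("mark",(190.6,218.5)),("drift",(191,205))): print(nm,unproj("top",[px],.062)[0])
print("shaft top",unproj("top",[(186.4,223)],.112)[0]) 
print(bot.sense()['time'])
E
```

```text
top plate [0.57430408 0.05282352] 0.09181718053968871
top hub [0.57331699 0.05236784] 0.026929456928584606
  blob 139 [0.08722679 0.00148575]
  blob 67 [ 0.08265614 -0.03031077]
  blob 1014 [ 0.04986433 -0.0303418 ]
  blob 979 [0.04064521 0.01131458]
  blob 104 [0.02552977 0.08604028]
  blob 1066 [0.02969374 0.0376129 ]
  blob 112 [-0.0057091   0.09100045]
  blob 199 [ 0.0044095  -0.09077344]
  blob 572 [-0.00272673 -0.07342216]
  blob 97 [-0.01109816 -0.09112293]
  blob 2031 [-0.03035597  0.07399471]
  blob 83 [-0.0694542   0.06309271]
  blob 158 [-0.07526658 -0.01912513]
  blob 891 [-0.08469944 -0.00888185]
  blob 312 [-0.09007012 -0.02458232]
  yellow 209579 [-0.0008615  -0.03187094] -91.54838083246042
  yellow 560 [0.05717778 0.01029954] 10.211292204076589
  yellow 326 [0.02844588 0.00502336] 10.014810848909901
scene plate [0.58321673 0.04762308] 0.08589018290672656
scene hub [0.57223901 0.05183312] 0.02658873155080019
  blob 154 [-0.00044026  0.06981394]
  blob 520 [0.04698056 0.06781086]
  blob 641 [0.02751473 0.03864387]
  blob 1009 [0.03956579 0.01064235]
  blob 861 [ 0.04938173 -0.02951426]
  blob 234 [ 0.03082164 -0.10315331]
  yellow 179989 [ 0.030698   -0.00873597] -15.885175072813913
  yellow 405 [0.05679068 0.01025576] 10.236645426167057
scraper (array([ 0.455885  , -0.29931281,  0.24867229]), np.float64(-0.9193793703032094))
scraper (array([ 0.45584628, -0.29760599,  0.24773602]), np.float64(-0.9005887300252313))
scraper (array([ 0.45629027, -0.30044378,  0.25707834]), np.float64(-0.9489336919259835))
rack (array([ 0.44588123,  0.27040971, -0.0566217 ]), np.float64(-0.6466114306606179))
shaft [0.41472916 0.27030393 0.062     ]
mark [0.43027459 0.26572012 0.062     ]
drift [0.47567574 0.26580651 0.062     ]
shaft top [0.41546765 0.27068456 0.112     ]
0.85
```

```bash
cat >> h.py <<'E'
def plan(xyz,yaw):
    """yaw: world angle of tool y axis (mod pi), tool down. prints total turn about tool z and shifts in tool axes after turning"""
    s=bot.sense(); M=R.from_rotvec(s['tool_rot']).as_matrix(); p=np.array(s['tool_pos'])
    cur=np.arctan2(M[1,1],M[0,1]); d=(yaw-cur+np.pi/2)%np.pi-np.pi/2
    print("t",round(s['time'],2),"tcp",np.round(p,4),"yaw_y",round(cur,4),"tilt",np.round(M[:,2],4),"open",round(s['opening'],4),"F",np.round(s['contact_force'],1),"T",np.round(s['torque'],2),"q",np.round(s['joint_pos'],2))
    print("turn about tool z (norm total, /pi):",round(-d/np.pi,4))
    y=np.array([np.cos(cur+d),np.sin(cur+d),0]); z=np.array([0,0,-1]); x=np.cross(y,z)
    v=np.array(xyz)-p; print("shift in 20mm units AFTER turn: ",np.round([v@x/.02,v@y/.02,v@z/.02],3))
    x0=M[:,0];y0=M[:,1]; print("shift BEFORE turn: ",np.round([v@x0/.02,v@y0/.02,v@M[:,2]/.02],3))
E
python3 - <<'E'
from h import *
plan([.4559,-.2993,.12],.249)
E
```

```text
t 0.85 tcp [ 0.2484 -0.5185  0.2313] yaw_y -1.124 tilt [-0.e+00  1.e-04 -1.e+00] open 0.0857 F [ 0.5  1.3 -0.6] T [-0.    0.03  0.01] q [-1.26  0.15  1.44  0.    1.55 -0.13]
turn about tool z (norm total, /pi): -0.4371
shift in 20mm units AFTER turn:  [ 8.067 12.756  5.563]
shift BEFORE turn:  [14.092 -5.403  5.564]
```

>>> jog_arm(moves=[[0, 0, -0.0437, 0, 0, 0.4, 1], [0, 0, -0.0437, 0, 0, 0.4, 1], [0, 0, -0.0437, 0, 0, 0.4, 1], [0, 0, -0.0437, 0, 0, 0.4, 1], [0, 0, -0.0437, 0, 0, 0.4, 1], [0, 0, -0.0437, 0, 0, 0.4, 1], [0, 0, -0.0437, 0, 0, 0.4, 1], [0, 0, -0.0437, 0, 0, 0.4, 1], [0, 0, -0.0437, 0, 0, 0.4, 1], [0, 0, -0.0437, 0, 0, 0.4, 1]], force=60)

```text
time: 1.85
tool_pos: [0.2484, -0.5185, 0.151]
tool_rot: [-1.921, -2.485, -0.0]
contact_force: [0.2, -0.1, -1.2]
opening: 0.0854
```

```bash
python3 - <<'E'
from h import *
plan([.4559,-.2993,.12],.249)
E
```

```text
t 1.85 tcp [ 0.2484 -0.5185  0.151 ] yaw_y 0.2545 tilt [ 0.  0. -1.] open 0.0854 F [ 0.2 -0.1 -1.2] T [ 0.01  0.01 -0.01] q [-1.26  0.19  1.56  0.    1.4  -1.51]
turn about tool z (norm total, /pi): 0.0018
shift in 20mm units AFTER turn:  [ 8.067 12.755  1.549]
shift BEFORE turn:  [ 7.996 12.799  1.549]
```

>>> jog_arm(moves=[[0, 0, 0, 0.67, 1, 0.1, 1], [0, 0, 0, 0.67, 1, 0.1, 1], [0, 0, 0, 0.67, 1, 0.1, 1], [0, 0, 0, 0.67, 1, 0.1, 1], [0, 0, 0, 0.67, 1, 0.1, 1], [0, 0, 0, 0.67, 1, 0.1, 1], [0, 0, 0, 0.67, 1, 0.1, 1], [0, 0, 0, 0.67, 1, 0.1, 1], [0, 0, 0, 0.67, 1, 0.1, 1], [0, 0, 0, 0.67, 1, 0.1, 1], [0, 0, 0, 0.67, 1, 0.1, 1], [0, 0, 0, 0.63, 1, 0.1, 1]])

```text
time: 3.05
tool_pos: [0.4422, -0.3035, 0.1273]
tool_rot: [1.928, 2.48, 0.0]
contact_force: [0.2, -0.1, -0.1]
opening: 0.0852
```

>>> jog_arm(moves=[[0, 0, 0.0018, 0, 0.78, 0.35, 1], [0, 0, 0, 0, 0, 0, 1]])

```text
time: 3.25
tool_pos: [0.4579, -0.3, 0.1193]
tool_rot: [-1.934, -2.475, -0.0]
contact_force: [-0.8, -0.2, -0.0]
opening: 0.0853
```

```bash
python3 - <<'E'
from h import *
im=bot.snapshot("scene"); crop("scene",im,60,120,260,270,4,"s1")
im=bot.snapshot("top"); crop("top",im,300,160,420,280,5,"t1")
plan([.4559,-.2993,.025],.249)
E
```

```text
t 3.35 tcp [ 0.4566 -0.3008  0.1198] yaw_y 0.2436 tilt [-8.e-04  4.e-04 -1.e+00] open 0.0857 F [-0.3 -0.7 -0.4] T [ 0.03  0.03 -0.01] q [-0.72  0.16  1.66 -0.    1.33 -0.97]
turn about tool z (norm total, /pi): -0.0017
shift in 20mm units AFTER turn:  [ 0.082 -0.017  4.741]
shift BEFORE turn:  [ 0.08  -0.015  4.741]
```

View pics/s1.png

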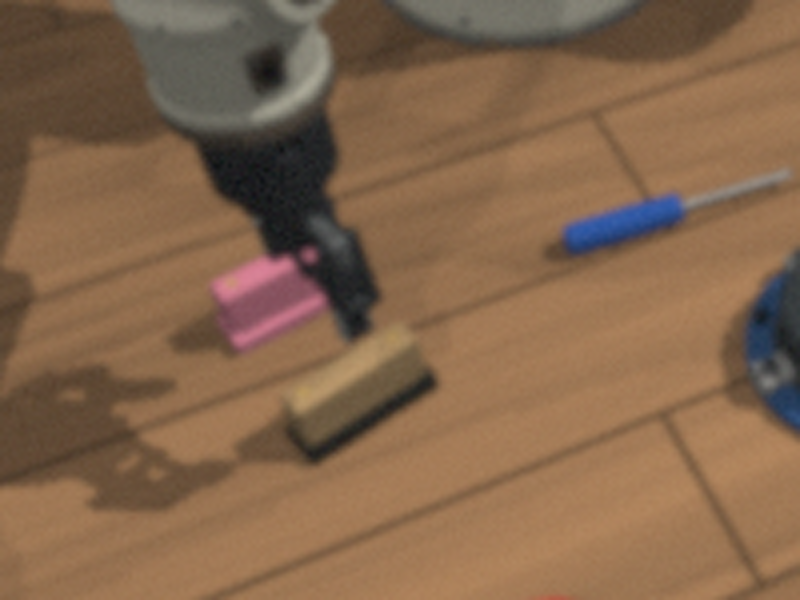

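View pics/t1.png

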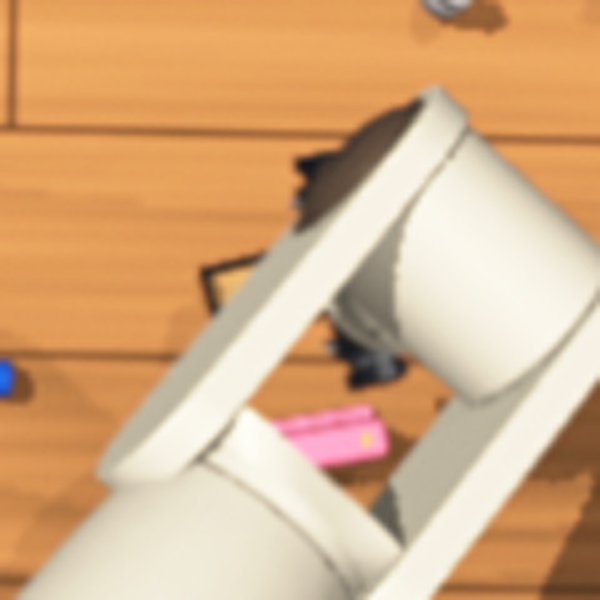

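Scene: the pale-wood/black-sole block (full pixel ~150,218) is the scraper; the pink one (~128,192) behind is the look-alike. The jaws hang astride the wooden block. Descend.

>>> jog_arm(moves=[[0, 0, 0, 0.08, 0, 0.95, 1], [0, 0, 0, 0, 0, 0.95, 1], [0, 0, 0, 0, 0, 0.95, 1], [0, 0, 0, 0, 0, 0.95, 1], [0, 0, 0, 0, 0, 0.94, 1], [0, 0, 0, 0, 0, 0, 1]])

```text
time: 3.95
tool_pos: [0.4549, -0.2989, 0.0234]
tool_rot: [-1.935, -2.471, -0.0]
contact_force: [0.6, 0.5, -0.1]
opening: 0.0854
```

>>> jog_arm(moves=[[0, 0, 0, 0, 0, 0, 0], [0, 0, 0, 0, 0, 0, 0], [0, 0, 0, 0, 0, 0, 0], [0, 0, 0, 0, 0, 0, 0], [0, 0, 0, 0, 0, 0, 0], [0, 0, 0, 0, 0, 0, 0], [0, 0, 0, 0, 0, 0, 0], [0, 0, 0, 0, 0, 0, 0], [0, 0, 0, 0, 0, 0, 0], [0, 0, 0, 0, 0, 0, 0]], force=70)

```text
time: 4.95
tool_pos: [0.4567, -0.2992, 0.0263]
tool_rot: [1.935, 2.474, -0.0]
contact_force: [-0.4, 0.5, 6.1]
opening: 0.0229
```

```bash
python3 - <<'E'
from h import *
im=bot.snapshot("scene"); crop("scene",im,60,120,260,270,4,"s2")
plan([.4559,-.2993,.14],.177)
E
```

```text
t 5.0 tcp [ 0.4567 -0.2992  0.0263] yaw_y 0.2435 tilt [ 1.e-03 -9.e-04 -1.e+00] open 0.0228 F [-0.5  0.9  7.1] T [0.06 0.23 0.03] q [-0.72  0.25  1.76 -0.    1.13 -0.96]
turn about tool z (norm total, /pi): 0.0212
shift in 20mm units AFTER turn:  [ 4.000e-03 -4.100e-02 -5.684e+00]
shift BEFORE turn:  [ 0.    -0.037 -5.684]
```

View pics/s2.png

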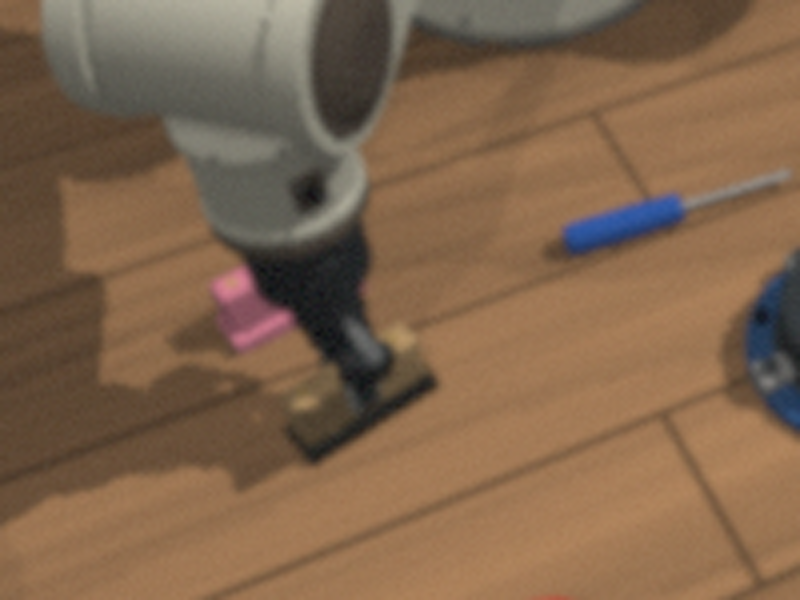

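>>> jog_arm(moves=[[0, 0, 0, 0, 0, -0.5, 0], [0, 0, 0, 0, 0, -1, 0], [0, 0, 0, 0, 0, -1, 0], [0, 0, 0, 0, 0, -1, 0], [0, 0, 0, 0, 0, -1, 0], [0, 0, 0, 0, 0, -1, 0], [0, 0, 0.0212, 0, 0, -0.3, 0], [0, 0, 0, 0, 0, 0, 0]])

```text
time: 5.8
tool_pos: [0.4567, -0.2992, 0.1431]
tool_rot: [2.017, 2.406, 0.0]
contact_force: [-0.4, -0.0, -1.8]
opening: 0.023
```

```bash
python3 - <<'E'
from h import *
im=bot.snapshot("scene"); crop("scene",im,60,100,260,250,4,"s3")
plan([.568,.048,.14],.177)
E
```

```text
t 5.85 tcp [ 0.4564 -0.2989  0.1421] yaw_y 0.1777 tilt [ 5.e-04 -4.e-04 -1.e+00] open 0.023 F [ 0.1 -0.2 -2.5] T [0.01 0.04 0.02] q [-0.72  0.14  1.64  0.    1.37 -0.9 ]
turn about tool z (norm total, /pi): 0.0002
shift in 20mm units AFTER turn:  [16.094  8.549  0.104]
shift BEFORE turn:  [16.088  8.56   0.1  ]
```

View pics/s3.png

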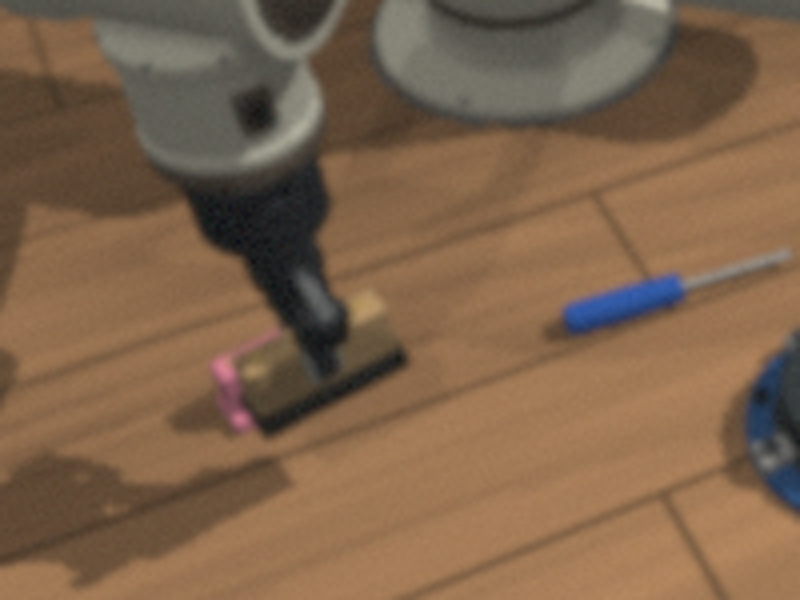

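The block is held level, clear of the bench (block centre ~ full px 140,192). Carrying it over the pulley's keyway-opposite side.

>>> jog_arm(moves=[[0, 0, 0, 0.5, 0.25, 0, 0], [0, 0, 0, 0.95, 0.5, 0, 0], [0, 0, 0, 0.95, 0.5, 0, 0], [0, 0, 0, 0.95, 0.5, 0, 0], [0, 0, 0, 0.95, 0.5, 0, 0], [0, 0, 0, 0.95, 0.5, 0, 0], [0, 0, 0, 0.95, 0.5, 0, 0], [0, 0, 0, 0.95, 0.5, 0, 0], [0, 0, 0, 0.95, 0.5, 0, 0], [0, 0, 0, 0.95, 0.5, 0, 0], [0, 0, 0, 0.95, 0.5, 0, 0], [0, 0, 0, 0.95, 0.5, 0, 0]])

```text
time: 7.05
tool_pos: [0.5308, -0.0614, 0.1409]
tool_rot: [-2.014, -2.409, 0.001]
contact_force: [0.0, -0.7, -1.8]
opening: 0.0227
```

>>> jog_arm(moves=[[0, 0, 0, 0.95, 0.5, 0, 0], [0, 0, 0, 0.95, 0.5, 0, 0], [0, 0, 0, 0.95, 0.5, 0, 0], [0, 0, 0, 0.95, 0.5, 0, 0], [0, 0, 0, 0.95, 0.5, 0, 0], [0, 0, 0, 0.4, 0.3, 0, 0], [0, 0, 0, 0, 0, 0, 0], [0, 0, 0, 0, 0, 0, 0]])

```text
time: 7.85
tool_pos: [0.5678, 0.0479, 0.1411]
tool_rot: [-2.016, -2.409, 0.001]
contact_force: [0.4, -0.3, -3.8]
opening: 0.023
```

```bash
python3 - <<'E'
from h import *
im=bot.snapshot("scene"); crop("scene",im,200,100,360,250,4,"s4")
im=bot.snapshot("top"); crop("top",im,190,110,320,240,4,"t4")
plan([.568,.048,.085],.177)
E
```

```text
t 7.95 tcp [0.5678 0.0474 0.1414] yaw_y 0.1762 tilt [-4.e-04 -1.e-04 -1.e+00] open 0.023 F [-0.5  0.1 -2. ] T [-0.    0.01  0.02] q [-0.05  0.19  1.58 -0.    1.38 -0.23]
turn about tool z (norm total, /pi): -0.0003
shift in 20mm units AFTER turn:  [0.028 0.014 2.819]
shift BEFORE turn:  [0.028 0.015 2.819]
```

View pics/s4.png

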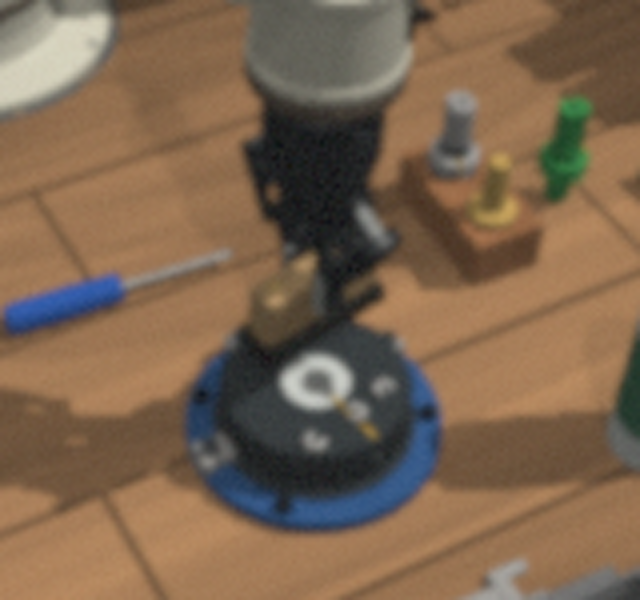

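View pics/t4.png

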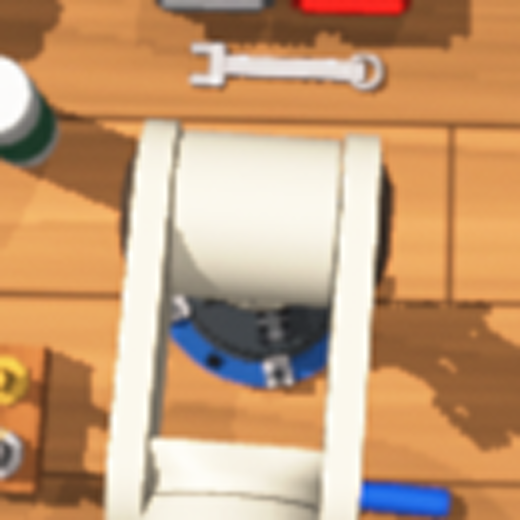

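Scene: block hovers above/behind the hub (px ~280,180 full), three chips in front of it toward the yellow mark. Lower onto the face.

>>> jog_arm(moves=[[0, 0, 0, 0, 0, 0.7, 0], [0, 0, 0, 0, 0, 0.7, 0], [0, 0, 0, 0, 0, 0.7, 0], [0, 0, 0, 0, 0, 0.5, 0], [0, 0, 0, 0, 0, 0.25, 0], [0, 0, 0, 0, 0, 0, 0]])

```text
time: 8.55
tool_pos: [0.5678, 0.0481, 0.0836]
tool_rot: [-2.016, -2.408, 0.001]
contact_force: [-0.1, -0.3, -1.1]
opening: 0.0231
```

>>> jog_arm(moves=[[0, 0, 0, 0, 0, 0.08, 0], [0, 0, 0, 0, 0, 0, 0]])

```text
time: 8.75
tool_pos: [0.5683, 0.0481, 0.0832]
tool_rot: [2.017, 2.408, 0.001]
contact_force: [0.3, -0.4, -1.4]
opening: 0.0232
```

>>> jog_arm(moves=[[0, 0, 0, 0, 0, 0.08, 0], [0, 0, 0, 0, 0, 0, 0]])

```text
time: 8.95
tool_pos: [0.5681, 0.0481, 0.0814]
tool_rot: [2.017, 2.409, 0.0]
contact_force: [-0.3, 0.2, -2.0]
opening: 0.023
```

>>> jog_arm(moves=[[0, 0, 0, 0, 0, 0.05, 0], [0, 0, 0, 0, 0, 0, 0]])

```text
time: 9.15
tool_pos: [0.5682, 0.0481, 0.0804]
tool_rot: [2.017, 2.409, 0.0]
contact_force: [0.4, 0.4, -2.0]
opening: 0.023
```

>>> jog_arm(moves=[[0, 0, 0, 0, 0, 0.05, 0], [0, 0, 0, 0, 0, 0, 0]])

```text
time: 9.35
tool_pos: [0.5682, 0.0481, 0.0803]
tool_rot: [2.016, 2.408, 0.001]
contact_force: [-4.9, 0.0, 11.2]
opening: 0.0228
```

>>> jog_arm(moves=[[0, 0, 0, 0, 0, 0.05, 0], [0, 0, 0, 0, 0, 0, 0]])

```text
time: 9.55
tool_pos: [0.5683, 0.0481, 0.0803]
tool_rot: [2.016, 2.408, 0.001]
contact_force: [-13.2, 0.3, 25.4]
opening: 0.0229
```

>>> jog_arm(moves=[[0, 0, 0, 0, 0.1, -0.03, 0], [0, 0, 0, 0, 0.2, 0, 0], [0, 0, 0, 0, 0.25, 0, 0], [0, 0, 0, 0, 0.25, 0, 0], [0, 0, 0, 0, 0.25, 0, 0], [0, 0, 0, 0, 0.25, 0, 0], [0, 0, 0, 0, 0.25, 0, 0], [0, 0, 0, 0, 0.25, 0, 0], [0, 0, 0, 0, 0.2, 0, 0]])

```text
time: 10.45
tool_pos: [0.6073, 0.055, 0.0803]
tool_rot: [2.017, 2.409, -0.001]
contact_force: [-13.6, -2.2, 19.2]
opening: 0.0224
```

```bash
python3 - <<'E'
from h import *
im=bot.snapshot("scene"); crop("scene",im,220,150,340,250,6,"s5")
plan([.568,.048,.08],.177)
E
```

```text
t 10.5 tcp [0.6079 0.055  0.0803] yaw_y 0.1767 tilt [ 2.e-04 -3.e-04 -1.e+00] open 0.023 F [-9.6 -1.8 17.4] T [-0.2   1.51 -0.04] q [-0.04  0.31  1.55 -0.    1.28 -0.21]
turn about tool z (norm total, /pi): -0.0001
shift in 20mm units AFTER turn:  [ 0.005 -2.024  0.015]
shift BEFORE turn:  [ 0.004 -2.024  0.015]
```

View pics/s5.png

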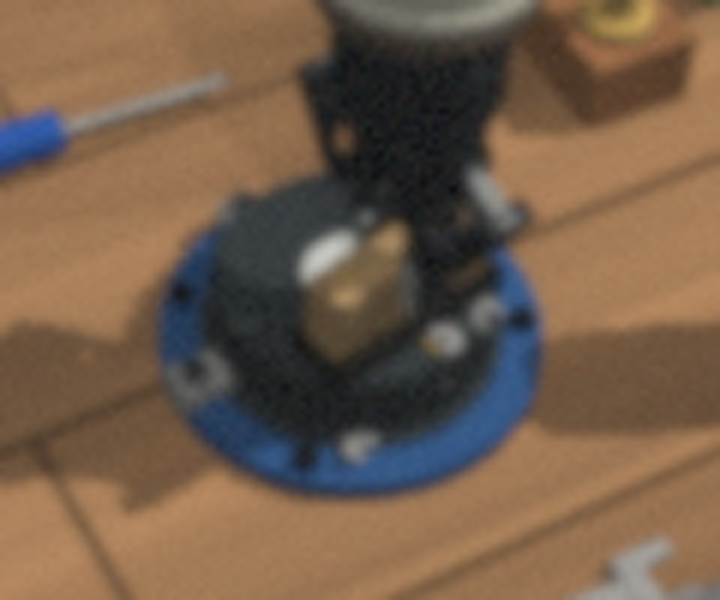

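Chip1 has dropped onto the plate (full px ~280,224); two others are at the rim ahead of the sole. Keep pushing.

>>> jog_arm(moves=[[0, 0, 0, 0, 0.25, 0, 0], [0, 0, 0, 0, 0.25, 0, 0], [0, 0, 0, 0, 0.25, 0, 0], [0, 0, 0, 0, 0.25, 0, 0], [0, 0, 0, 0, 0.25, 0, 0], [0, 0, 0, 0, 0.25, 0, 0], [0, 0, 0, 0, 0.25, -0.02, 0], [0, 0, 0, 0, 0.2, -0.02, 0], [0, 0, 0, 0, 0.15, 0, 0], [0, 0, 0, 0, 0, 0, 0]])

```text
time: 11.5
tool_pos: [0.6491, 0.0625, 0.0803]
tool_rot: [2.017, 2.409, 0.0]
contact_force: [-3.1, -0.0, 6.6]
opening: 0.0227
```

```bash
python3 - <<'E'
from h import *
im=bot.snapshot("scene"); crop("scene",im,220,150,340,250,6,"s6")
plan([.4559,-.2993,.14],.249)
E
```

```text
t 11.55 tcp [0.6491 0.0625 0.0803] yaw_y 0.1766 tilt [ 5.e-04  0.e+00 -1.e+00] open 0.0232 F [-1.   0.2  6.9] T [-0.07  0.53  0.03] q [-0.02  0.39  1.44  0.    1.31 -0.2 ]
turn about tool z (norm total, /pi): -0.023
shift in 20mm units AFTER turn:  [-15.151 -13.819  -2.984]
shift BEFORE turn:  [-16.111 -12.686  -2.989]
```

View pics/s6.png

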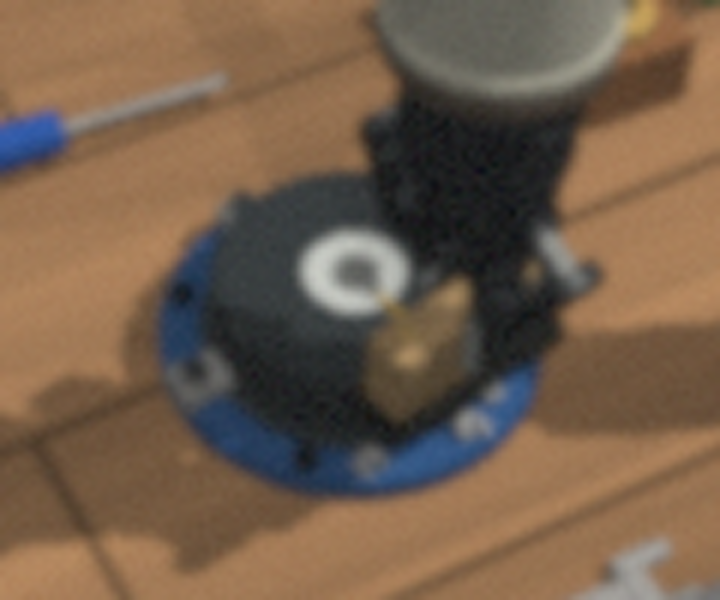

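All three chips now lie on the blue plate (full px ~281,226; 298,221; 302,215). Lift and check unobstructed while carrying the block back.

>>> jog_arm(moves=[[0, 0, 0, 0, 0, -0.5, 0], [0, 0, -0.023, 0, 0, -1, 0], [0, 0, 0, 0, 0, -1, 0], [0, 0, 0, -0.7, -0.6, -0.5, 0], [0, 0, 0, -1, -0.92, 0, 0], [0, 0, 0, -1, -0.92, 0, 0], [0, 0, 0, -1, -0.92, 0, 0], [0, 0, 0, -1, -0.92, 0, 0], [0, 0, 0, -1, -0.92, 0, 0], [0, 0, 0, -1, -0.92, 0, 0], [0, 0, 0, -1, -0.92, 0, 0], [0, 0, 0, -1, -0.92, 0, 0]])

```text
time: 12.75
tool_pos: [0.5362, -0.1467, 0.1399]
tool_rot: [-1.929, -2.48, 0.0]
contact_force: [0.6, -0.9, -1.2]
opening: 0.0233
```

>>> jog_arm(moves=[[0, 0, 0, -1, -0.92, 0, 0], [0, 0, 0, -1, -0.92, 0, 0], [0, 0, 0, -1, -0.92, 0, 0], [0, 0, 0, -1, -0.92, 0, 0], [0, 0, 0, -1, -0.92, 0, 0], [0, 0, 0, -0.9, -0.85, 0, 0], [0, 0, 0, -0.5, -0.4, 0, 0], [0, 0, 0, 0, 0, 0, 0]])

```text
time: 13.55
tool_pos: [0.4546, -0.2995, 0.1398]
tool_rot: [-1.931, -2.478, 0.0]
contact_force: [-0.5, 0.6, -1.8]
opening: 0.0232
```

```bash
python3 - <<'E'
from h import *
im=bot.snapshot("scene"); crop("scene",im,60,100,340,250,2.8,"s7")
im=bot.snapshot("top"); cv2.imwrite("pics/t7f.png",im[:,:,::-1]); crop("top",im,140,110,320,240,4,"t7")
plan([.4559,-.2993,.035],.249)
E
```

```text
t 13.65 tcp [ 0.4555 -0.298   0.1397] yaw_y 0.2482 tilt [ 0.e+00  4.e-04 -1.e+00] open 0.0229 F [-1.2 -0.1 -2.2] T [0.01 0.05 0.03] q [-0.72  0.14  1.64  0.    1.36 -0.97]
turn about tool z (norm total, /pi): -0.0002
shift in 20mm units AFTER turn:  [-6.800e-02  4.000e-03  5.235e+00]
shift BEFORE turn:  [-7.000e-02  3.000e-03  5.235e+00]
```

View pics/s7.png

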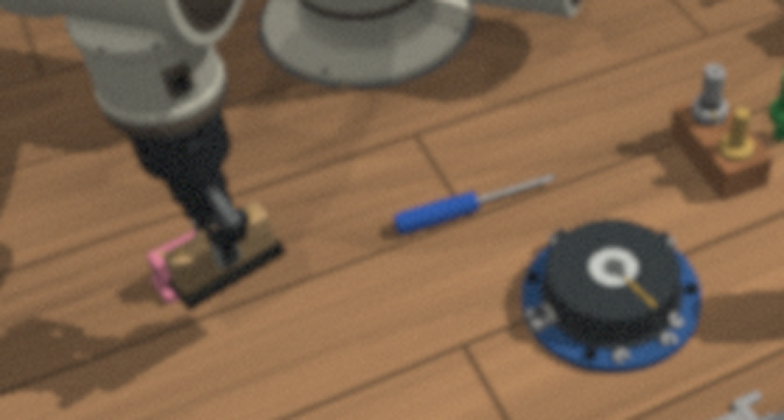

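View pics/t7.png

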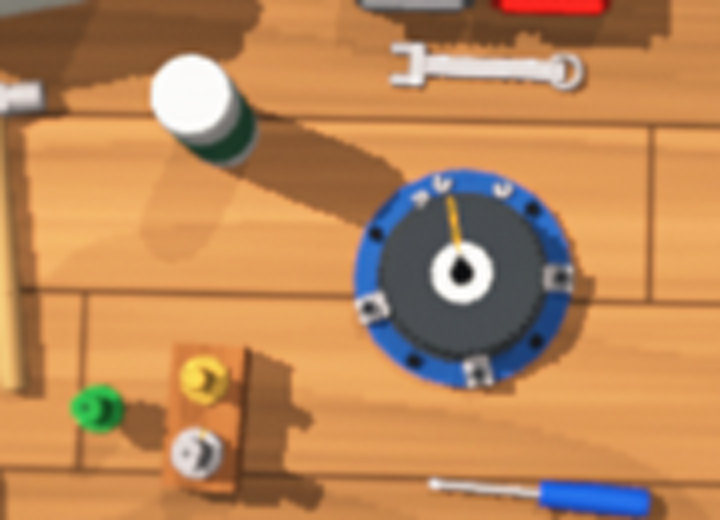

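```bash
python3 - <<'E'
from h import *
W=unproj("top",np.array([[420,198],[442,184],[503,189]])/4.+[140,110],.015)[:,:2]
print(W,np.hypot(*(W-[.573,.052]).T))
E
```

```text
[[0.64000692 0.08964205]
 [0.65271885 0.07072418]
 [0.64941094 0.01737366]] [0.07685604 0.08188827 0.0838905 ]
```

>>> jog_arm(moves=[[0, 0, 0, 0, 0, 0.9, 0], [0, 0, 0, 0, 0, 1, 0], [0, 0, 0, 0, 0, 1, 0], [0, 0, 0, 0, 0, 1, 0], [0, 0, 0, 0, 0, 0.8, 0], [0, 0, 0, 0, 0, 0.4, 0], [0, 0, 0, 0, 0, 0.2, 0], [0, 0, 0, 0, 0, 0.1, 0], [0, 0, 0, 0, 0, 0, 0]])

```text
time: 14.55
tool_pos: [0.4558, -0.2982, 0.0321]
tool_rot: [1.928, 2.48, 0.0]
contact_force: [0.8, -0.5, -1.2]
opening: 0.0229
```

>>> jog_arm(moves=[[0, 0, 0, 0, 0, 0.12, 0], [0, 0, 0, 0, 0, 0.07, 0], [0, 0, 0, 0, 0, 0.05, 0], [0, 0, 0, 0, 0, 0, 0]])

```text
time: 14.95
tool_pos: [0.4555, -0.2982, 0.0268]
tool_rot: [-1.929, -2.48, -0.0]
contact_force: [-0.4, 0.3, -2.0]
opening: 0.0233
```

>>> jog_arm(moves=[[0, 0, 0, 0, 0, 0.05, 0], [0, 0, 0, 0, 0, 0, 0]])

```text
time: 15.15
tool_pos: [0.4556, -0.2983, 0.0263]
tool_rot: [1.928, 2.48, 0.0]
contact_force: [-2.1, 1.2, 5.3]
opening: 0.0234
```

Standing on the bench. Release, then rise.

>>> jog_arm(moves=[[0, 0, 0, 0, 0, 0, 1], [0, 0, 0, 0, 0, 0, 1], [0, 0, 0, 0, 0, 0, 1], [0, 0, 0, 0, 0, 0, 1], [0, 0, 0, 0, 0, 0, 1], [0, 0, 0, 0, 0, 0, 1], [0, 0, 0, 0, 0, 0, 1], [0, 0, 0, 0, 0, 0, 1]])

```text
time: 15.95
tool_pos: [0.4555, -0.2982, 0.0259]
tool_rot: [-1.928, -2.48, -0.0]
contact_force: [0.4, -0.1, 0.1]
opening: 0.0851
```

>>> jog_arm(moves=[[0, 0, 0, 0, 0, -0.4, 1], [0, 0, 0, 0, 0, -0.8, 1], [0, 0, 0, 0, 0, -1, 1], [0, 0, 0, 0, 0, -1, 1], [0, 0, 0, 0, 0, -1, 1], [0, 0, 0, 0, 0, -1, 1], [0, 0, 0, 0, 0, -1, 1], [0, 0, 0, 0, 0, -1, 1], [0, 0, 0, 0, 0, -1, 1], [0, 0, 0, 0, 0, -0.3, 1], [0, 0, 0, 0, 0, 0, 1]])

```text
time: 17.05
tool_pos: [0.4557, -0.2984, 0.1967]
tool_rot: [1.928, 2.479, -0.0]
contact_force: [0.5, 0.5, 0.0]
opening: 0.0856
```

```bash
python3 - <<'E'
from h import *
ims=bot.snapshot("scene"); cv2.imwrite("pics/s8f.png",ims[:,:,::-1]); crop("scene",ims,60,120,350,250,2.7,"s8")
im=bot.snapshot("top"); cv2.imwrite("pics/t8f.png",im[:,:,::-1]); crop("top",im,170,190,215,240,12,"t8"); crop("scene",ims,290,110,350,175,9,"s8b")
E
```

```text
(no output)
```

View pics/s8.png

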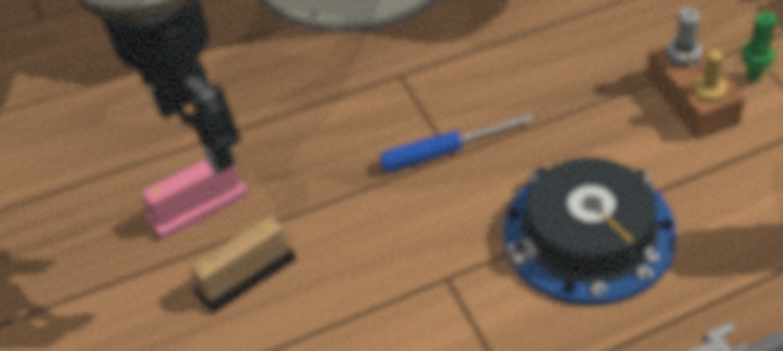

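View pics/t8.png

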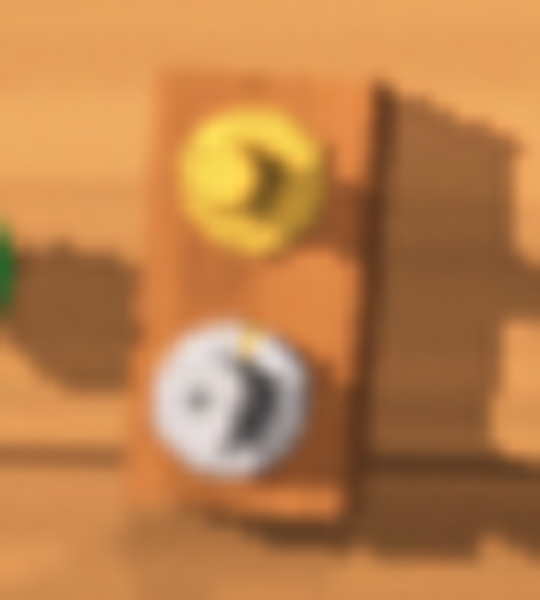

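View pics/s8b.png

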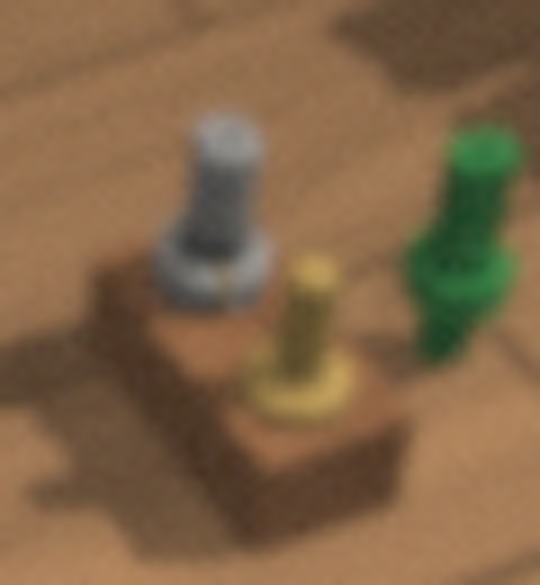

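```bash
python3 - <<'E'
from h import *
for n,box,in(("top",(174,210,206,235)),("scene",(298,118,330,150))):
    im=cv2.imread(f"pics/{'t8f' if n=='top' else 's8f'}.png"); x0,y0,x1,y1=box;k=8
    z=cv2.resize(im[y0:y1,x0:x1],None,fx=k,fy=k,interpolation=cv2.INTER_CUBIC); h=cv2.cvtColor(z,cv2.COLOR_BGR2HSV)
    un=lambda p:(np.array(p)+.5)/k-.5+[x0,y0]
    b=(h[...,1]<70).astype(np.uint8)
    c,lab,st,ce=cv2.connectedComponentsWithStats(b); i=1+np.argmax(st[1:,4]); print(n,"silver bbox",un(st[i,:2]),un(st[i,:2]+st[i,2:4]),"cent",un(ce[i]))
    if n=="top":
        H=un(cv2.convexHull(max(cv2.findContours((lab==i).astype(np.uint8),0,1)[0],key=cv2.contourArea))[:,0]); W=unproj(n,H,.06)[:,:2]
        A=np.c_[2*W,np.ones(len(W))]; s=np.linalg.lstsq(A,(W**2).sum(1),rcond=None)[0]; print("collar",s[:2],np.sqrt(s[2]+s[0]**2+s[1]**2))
print("scene top",unproj("scene",[(229/9+290-.5,132/9+110-.5)],.112)[0])
print("top mark",unproj("top",[(250/12+170-.5,342/12+190-.5)],.062)[0],"collar",unproj("top",[(231/12+170-.5,398/12+190-.5)],.060)[0])
print("scene mark", [unproj("scene",[(224/9+290-.5,y/9+110-.5)],z)[0] for y,z in((272,.062),(290,.057))])
print("proj collar axis", [proj("scene",[[.415,.2705,z]])[0] for z in(.062,.112)],proj("top",[[.415,.2705,.062]])[0])
for a in(-25,-20,-15,-10,-5):
    P=[[.415+.021*np.cos(np.radians(a)),.2705+.021*np.sin(np.radians(a)),z] for z in(.062,.052)]
    print(a,np.round((proj("scene",P)-[290,110]+.5)*9,0).tolist(),np.round((proj("top",P)-[170,190]+.5)*12,0).tolist())
print("rack corners top",np.round((proj("top",[[.4459+a*.062*1+b*.031*.0566,.2704-a*.062*.0566+b*.031,.045] for a in(-1,1) for b in(-1,1)])-[170,190]+.5)*12))
print("green",unproj("top",[(165,211)],.05)[0],"drift",unproj("top",[(248/12+170-.5,180/12+190-.5)],.06))
E
```

```text
top silver bbox [182.5625 216.8125] [195.0625 229.0625] cent [188.77094954 223.02076693]
collar [0.41550368 0.27161855] 0.021025690802235483
scene silver bbox [306.5625 122.0625] [319.8125 144.0625] cent [313.66229597 134.27774444]
scene top [0.41134364 0.27356237 0.112     ]
top mark [0.43193086 0.26667391 0.062     ] collar [0.41613002 0.27187116 0.06      ]
scene mark [array([0.42777592, 0.26749824, 0.062     ]), array([0.4314597 , 0.26576888, 0.057     ])]
proj collar axis [array([313.01725419, 137.11726635]), array([314.76719339, 125.11038775])] [189.04450996 223.01784389]
-25 [[220.0, 287.0], [217.0, 308.0]] [[268.0, 335.0], [274.0, 335.0]]
-20 [[225.0, 287.0], [222.0, 308.0]] [[262.0, 332.0], [268.0, 332.0]]
-15 [[230.0, 286.0], [227.0, 307.0]] [[256.0, 330.0], [262.0, 330.0]]
-10 [[235.0, 286.0], [231.0, 306.0]] [[250.0, 329.0], [256.0, 329.0]]
-5 [[239.0, 284.0], [236.0, 305.0]] [[243.0, 328.0], [249.0, 328.0]]
rack corners top [[338. 520.]
 [121. 503.]
 [376.  83.]
 [160.  66.]]
green [0.45360274 0.3560687  0.05      ] drift [[0.47735572 0.26901746 0.06      ]]
```

Top crop: silver collared shaft with yellow mark at full px (~189,223), the drift brass at (~190.5,205), the green look-alike (~165,211). The silver one in the wooden block with mark is the shaft. The scraper stands on the bench (scene px ~150,219) and the chips are on the plate.

```bash
python3 - <<'E'
from h import *
plan([.415,.2712,.17],1.28)
E
```

```text
t 17.15 tcp [ 0.4553 -0.298   0.1951] yaw_y 0.2489 tilt [-7.e-04  7.e-04 -1.e+00] open 0.0853 F [ 0.4 -0.  -0.8] T [ 0.01  0.04 -0.02] q [-0.72  0.1   1.56  0.    1.48 -0.97]
turn about tool z (norm total, /pi): -0.3282
shift in 20mm units AFTER turn:  [10.091 26.69   1.253]
shift BEFORE turn:  [28.081  5.058  1.275]
```

>>> jog_arm(moves=[[0, 0, -0.0469, 0, 0, 0, 0.65], [0, 0, -0.0469, 0, 0, 0, 0.65], [0, 0, -0.0469, 0, 0, 0, 0.65], [0, 0, -0.0469, 0, 0, 0, 0.65], [0, 0, -0.0469, 0, 0, 0, 0.65], [0, 0, -0.0469, 0, 0, 0, 0.65], [0, 0, -0.0469, 0, 0, 0, 0.65], [0, 0, 0, 0.2, 0.5, 0, 0.65], [0, 0, 0, 0.38, 1, 0, 0.65], [0, 0, 0, 0.38, 1, 0, 0.65], [0, 0, 0, 0.38, 1, 0, 0.65], [0, 0, 0, 0.38, 1, 0, 0.65]])

```text
time: 18.35
tool_pos: [0.4478, -0.1997, 0.1956]
tool_rot: [-0.462, -3.107, -0.001]
contact_force: [0.2, -0.1, 1.3]
opening: 0.0557
```

>>> jog_arm(moves=[[0, 0, 0, 0.38, 1, 0, 0.65], [0, 0, 0, 0.38, 1, 0, 0.65], [0, 0, 0, 0.38, 1, 0, 0.65], [0, 0, 0, 0.38, 1, 0, 0.65], [0, 0, 0, 0.38, 1, 0, 0.65], [0, 0, 0, 0.38, 1, 0, 0.65], [0, 0, 0, 0.38, 1, 0, 0.65], [0, 0, 0, 0.38, 1, 0, 0.65], [0, 0, 0, 0.38, 1, 0, 0.65], [0, 0, 0, 0.38, 1, 0, 0.65], [0, 0, 0, 0.38, 1, 0, 0.65], [0, 0, 0, 0.38, 1, 0, 0.65]])

```text
time: 19.55
tool_pos: [0.4284, 0.0559, 0.1956]
tool_rot: [-0.461, -3.107, -0.0]
contact_force: [0.4, -0.7, 0.2]
opening: 0.0556
```

>>> jog_arm(moves=[[0, 0, 0, 0.38, 1, 0, 0.65], [0, 0, 0, 0.38, 1, 0, 0.65], [0, 0, 0, 0.38, 1, 0, 0.65], [0, 0, 0, 0.38, 1, 0, 0.65], [0, 0, 0, 0.38, 1, 0, 0.65], [0, 0, 0, 0.38, 1, 0, 0.65], [0, 0, 0, 0.38, 1, 0, 0.65], [0, 0, 0, 0.38, 1, 0, 0.65], [0, 0, 0, 0.38, 1, 0, 0.65], [0, 0, 0, 0.38, 0.8, 0, 0.65], [0, 0, 0, 0, 0, 0, 0.65]])

```text
time: 20.65
tool_pos: [0.4112, 0.2655, 0.1955]
tool_rot: [-0.457, -3.107, -0.0]
contact_force: [-0.7, 0.4, -0.1]
opening: 0.0556
```

```bash
python3 - <<'E'
from h import *
plan([.415,.2712,.125],1.28)
E
```

```text
t 20.65 tcp [0.4112 0.2655 0.1955] yaw_y 1.2785 tilt [-8.e-04  4.e-04 -1.e+00] open 0.0556 F [-0.7  0.4 -0.1] T [-0.04  0.01  0.01] q [ 0.42 -0.01  1.68  0.    1.47 -0.86]
turn about tool z (norm total, /pi): -0.0005
shift in 20mm units AFTER turn:  [-0.102  0.329  3.527]
shift BEFORE turn:  [-0.104  0.329  3.527]
```

>>> jog_arm(moves=[[0, 0, 0, -0.1, 0.33, 0.9, 0.65], [0, 0, 0, 0, 0, 0.9, 0.65], [0, 0, 0, 0, 0, 0.9, 0.65], [0, 0, 0, 0, 0, 0.4, 0.65], [0, 0, 0, 0, 0, 0, 0.65]])

```text
time: 21.15
tool_pos: [0.4159, 0.2689, 0.1332]
tool_rot: [-0.457, -3.107, 0.001]
contact_force: [-0.4, 0.0, 0.2]
opening: 0.0555
```

```bash
python3 - <<'E'
from h import *
im=bot.snapshot("scene"); crop("scene",im,270,70,370,170,6,"s9")
im=bot.snapshot("top"); crop("top",im,150,170,230,250,6,"t9")
plan([.415,.2712,.076],1.28)
E
```

```text
t 21.25 tcp [0.4168 0.2693 0.1347] yaw_y 1.2793 tilt [ 6.e-04  4.e-04 -1.e+00] open 0.0556 F [-0.  -0.2  1.2] T [0.03 0.02 0.07] q [ 0.42  0.04  1.76  0.    1.34 -0.86]
turn about tool z (norm total, /pi): -0.0002
shift in 20mm units AFTER turn:  [0.115 0.066 2.933]
shift BEFORE turn:  [0.116 0.065 2.933]
```

View pics/s9.png

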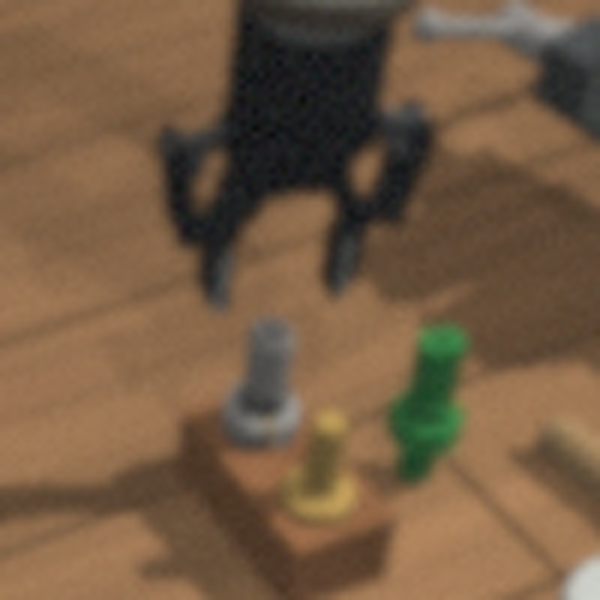

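View pics/t9.png

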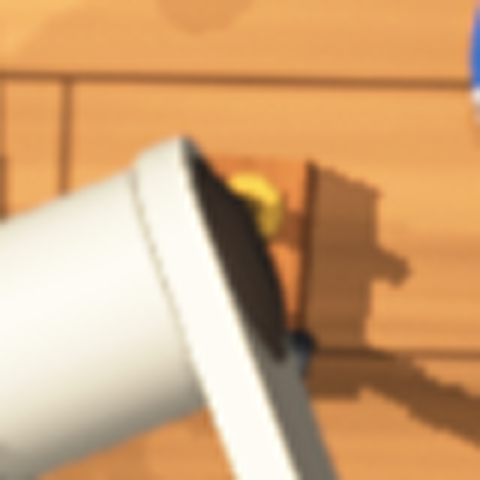

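```bash
python3 - <<'E'
from h import *
for z in(.135,.14,.145): 
  for s in(-1,1): print(z,s,np.round((proj("scene",[[.4165+s*.034*np.cos(1.28),.2693+s*.034*np.sin(1.28),z]])-[270,70]+.5)*6))
print(np.round((proj("scene",[[.415,.2712,.112],[.415,.2712,.062]])-[270,70]+.5)*6))
E
```

```text
0.135 -1 [[213. 309.]]
0.135 1 [[339. 294.]]
0.14 -1 [[214. 301.]]
0.14 1 [[340. 286.]]
0.145 -1 [[215. 294.]]
0.145 1 [[341. 278.]]
[[273. 333.]
 [262. 405.]]
```

Scene: fingertips (crop 217,300 / 340,290) straddle the silver shaft (crop 270,330) and project where the kinematics say. Descend and grip.

>>> jog_arm(moves=[[0, 0, 0, 0.1, 0.07, 0.8, 0.65], [0, 0, 0, 0, 0, 0.8, 0.65], [0, 0, 0, 0, 0, 0.8, 0.65], [0, 0, 0, 0, 0, 0.5, 0.65], [0, 0, 0, 0, 0, 0, 0.65]])

```text
time: 21.75
tool_pos: [0.4151, 0.271, 0.0755]
tool_rot: [-0.455, -3.108, 0.001]
contact_force: [0.4, 0.2, 0.9]
opening: 0.0553
```

```bash
python3 - <<'E'
from h import *
plan([.415,.2712,.076],1.28)
E
```

```text
t 21.75 tcp [0.4151 0.271  0.0755] yaw_y 1.2798 tilt [-9.e-04 -3.e-04 -1.e+00] open 0.0553 F [0.4 0.2 0.9] T [0.01 0.04 0.05] q [ 0.42  0.1   1.83  0.    1.22 -0.86]
turn about tool z (norm total, /pi): -0.0001
shift in 20mm units AFTER turn:  [ 0.006  0.008 -0.025]
shift BEFORE turn:  [ 0.006  0.008 -0.025]
```

>>> jog_arm(moves=[[0, 0, 0, 0, 0, 0, 0], [0, 0, 0, 0, 0, 0, 0], [0, 0, 0, 0, 0, 0, 0], [0, 0, 0, 0, 0, 0, 0], [0, 0, 0, 0, 0, 0, 0], [0, 0, 0, 0, 0, 0, 0], [0, 0, 0, 0, 0, 0, 0]], force=80)

```text
time: 22.45
tool_pos: [0.4156, 0.2713, 0.0762]
tool_rot: [0.455, 3.108, 0.001]
contact_force: [2.4, 1.2, 3.1]
opening: 0.019
```

```bash
python3 - <<'E'
from h import *
plan([.415,.2712,.17],1.28)
E
```

```text
t 22.45 tcp [0.4156 0.2713 0.0762] yaw_y 1.2802 tilt [ 7.e-04  6.e-04 -1.e+00] open 0.019 F [2.4 1.2 3.1] T [ 0.5  -0.49 -0.  ] q [ 0.42  0.09  1.83  0.    1.22 -0.86]
turn about tool z (norm total, /pi): 0.0001
shift in 20mm units AFTER turn:  [ 0.029 -0.015 -4.69 ]
shift BEFORE turn:  [ 0.027 -0.011 -4.69 ]
```

>>> jog_arm(moves=[[0, 0, 0, 0, 0, -0.2, 0], [0, 0, 0, 0, 0, -0.5, 0], [0, 0, 0, 0, 0, -0.8, 0], [0, 0, 0, 0, 0, -1, 0], [0, 0, 0, 0, 0, -1, 0], [0, 0, 0, 0, 0, -1, 0], [0, 0, 0, 0, 0, -0.5, 0], [0, 0, 0, 0, 0, 0, 0]])

```text
time: 23.25
tool_pos: [0.4156, 0.2713, 0.1771]
tool_rot: [0.455, 3.107, 0.002]
contact_force: [0.1, 0.7, -4.2]
opening: 0.0193
```

```bash
python3 - <<'E'
from h import *
im=bot.snapshot("scene"); crop("scene",im,270,40,370,170,5,"s10")
plan([.5728,.0521,.176],1.748)
E
```

```text
t 23.3 tcp [0.4153 0.2711 0.1759] yaw_y 1.2803 tilt [ 1.e-04  1.e-04 -1.e+00] open 0.0191 F [-1.1  0.4 -5.2] T [-0.    0.05  0.02] q [ 0.42  0.01  1.7   0.    1.43 -0.86]
turn about tool z (norm total, /pi): -0.1489
shift in 20mm units AFTER turn:  [-5.8230e+00 -1.2168e+01 -5.0000e-03]
shift BEFORE turn:  [-1.0683e+01 -8.2350e+00 -5.0000e-03]
```

View pics/s10.png

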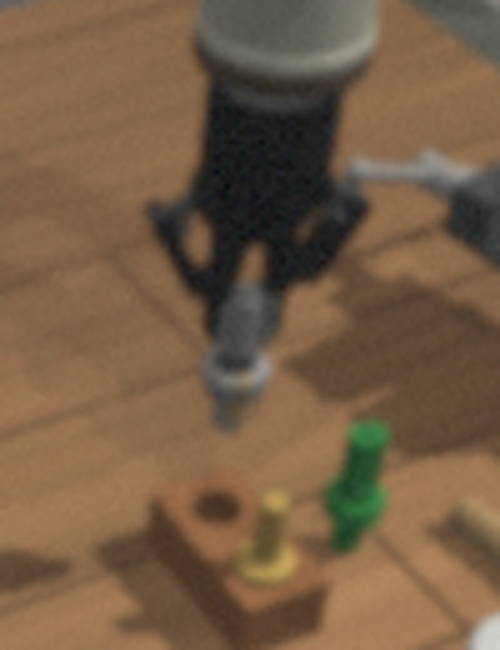

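The shaft hangs upright in the jaws (crop 240,360), brass key and yellow mark on the camera side; drift and green look-alike untouched. Turn and carry to the hub.

>>> jog_arm(moves=[[0, 0, -0.0372, 0, 0, -0.1, 0], [0, 0, -0.0372, 0, 0, -0.1, 0], [0, 0, -0.0372, 0, 0, -0.1, 0], [0, 0, -0.0372, 0, 0, -0.1, 0], [0, 0, 0, -0.22, -0.47, 0, 0], [0, 0, 0, -0.44, -0.92, 0, 0], [0, 0, 0, -0.44, -0.92, 0, 0], [0, 0, 0, -0.44, -0.92, 0, 0], [0, 0, 0, -0.44, -0.92, 0, 0], [0, 0, 0, -0.44, -0.92, 0, 0], [0, 0, 0, -0.44, -0.92, 0, 0], [0, 0, 0, -0.44, -0.92, 0, 0]])

```text
time: 24.5
tool_pos: [0.5049, 0.1453, 0.1829]
tool_rot: [0.271, -3.128, 0.0]
contact_force: [0.9, 1.0, -2.8]
opening: 0.0191
```

>>> jog_arm(moves=[[0, 0, 0, -0.44, -0.92, 0, 0], [0, 0, 0, -0.44, -0.92, 0, 0], [0, 0, 0, -0.44, -0.92, 0, 0], [0, 0, 0, -0.44, -0.92, 0, 0], [0, 0, 0, -0.44, -0.92, 0, 0], [0, 0, 0, -0.3, -0.6, 0, 0], [0, 0, 0, 0, 0, 0, 0], [0, 0, 0, 0, 0, 0, 0]])

```text
time: 25.3
tool_pos: [0.572, 0.0531, 0.1836]
tool_rot: [0.276, -3.129, -0.001]
contact_force: [-0.1, -0.0, -3.1]
opening: 0.0192
```

```bash
python3 - <<'E'
from h import *
plan([.5728,.0521,.135],1.748)
E
```

```text
t 25.3 tcp [0.572  0.0531 0.1836] yaw_y 1.7466 tilt [-7.e-04  3.e-04 -1.e+00] open 0.0192 F [-0.1 -0.  -3.1] T [-0.02  0.03 -0.02] q [-0.04  0.17  1.51  0.    1.46 -1.79]
turn about tool z (norm total, /pi): -0.0004
shift in 20mm units AFTER turn:  [-0.029 -0.056  2.428]
shift BEFORE turn:  [-0.031 -0.057  2.428]
```

>>> jog_arm(moves=[[0, 0, 0, -0.03, -0.05, 0.7, 0], [0, 0, 0, 0, 0, 0.8, 0], [0, 0, 0, 0, 0, 0.8, 0], [0, 0, 0, 0, 0, 0.5, 0], [0, 0, 0, 0, 0, 0, 0]])

```text
time: 25.8
tool_pos: [0.572, 0.0527, 0.1261]
tool_rot: [0.278, -3.127, -0.001]
contact_force: [0.1, 0.2, -2.9]
opening: 0.0188
```

```bash
python3 - <<'E'
from h import *
im=bot.snapshot("scene"); crop("scene",im,230,120,330,240,6,"s11")
plan([.5728,.0521,.118],1.748)
p=bot.sense()['tool_pos']; p=np.array(p)
for dz in(.064,.024,.014): print(dz,np.round((proj("scene",[p-[0,0,dz]])-[230,120]+.5)*6))
print("hub",np.round((proj("scene",[[.5728,.0521,.054]])-[230,120]+.5)*6))
E
```

```text
t 25.85 tcp [0.5725 0.0526 0.1273] yaw_y 1.7481 tilt [-1.2e-03  2.0e-04 -1.0e+00] open 0.0188 F [ 0.5 -0.5 -2.6] T [-0.02  0.04  0.03] q [-0.04  0.21  1.58  0.    1.35 -1.79]
turn about tool z (norm total, /pi): 0.0
shift in 20mm units AFTER turn:  [-0.009 -0.026  0.466]
shift BEFORE turn:  [-0.009 -0.026  0.466]
0.064 [[297. 439.]]
0.024 [[301. 383.]]
0.014 [[302. 368.]]
hub [[296. 453.]]
```

View pics/s11.png

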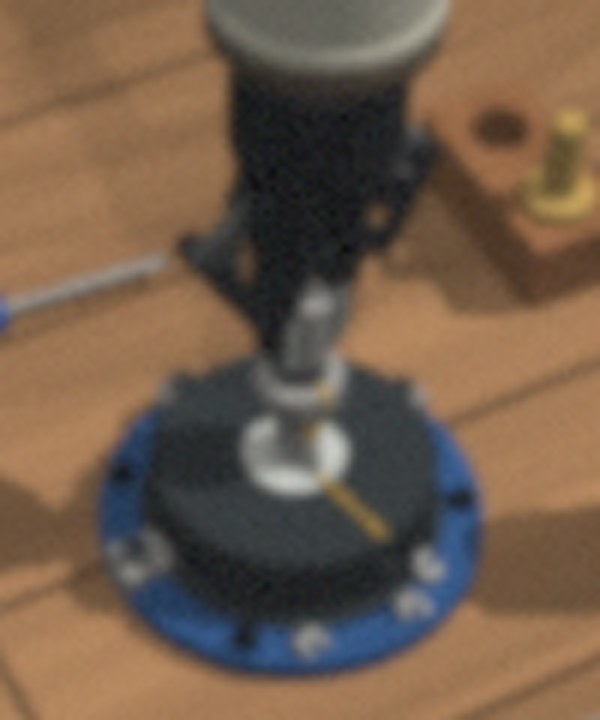

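Scene: tip (crop ~297,440) sits over the bore (crop ~296,455), key and marks lined up. Lower into the bore gently.

>>> jog_arm(moves=[[0, 0, 0, 0, 0, 0.2, 0], [0, 0, 0, 0, 0, 0.2, 0], [0, 0, 0, 0, 0, 0.1, 0], [0, 0, 0, 0, 0, 0.1, 0], [0, 0, 0, 0, 0, 0, 0]])

```text
time: 26.35
tool_pos: [0.5729, 0.0523, 0.1157]
tool_rot: [0.278, -3.129, -0.0]
contact_force: [-0.6, 0.5, -3.0]
opening: 0.0191
```

>>> jog_arm(moves=[[0, 0, 0, 0, 0, 0.1, 0], [0, 0, 0, 0, 0, 0.1, 0], [0, 0, 0, 0, 0, 0, 0]])

```text
time: 26.65
tool_pos: [0.5728, 0.0523, 0.1116]
tool_rot: [0.278, -3.129, -0.0]
contact_force: [1.0, -0.5, -3.4]
opening: 0.0191
```

>>> jog_arm(moves=[[0, 0, 0, 0, 0, 0.1, 0], [0, 0, 0, 0, 0, 0, 0]])

```text
time: 26.85
tool_pos: [0.5728, 0.0523, 0.1096]
tool_rot: [0.278, -3.129, -0.0]
contact_force: [-0.1, -0.1, -3.9]
opening: 0.0191
```

>>> jog_arm(moves=[[0, 0, 0, 0, 0, 0.1, 0], [0, 0, 0, 0, 0, 0.05, 0], [0, 0, 0, 0, 0, 0, 0]])

```text
time: 27.15
tool_pos: [0.5728, 0.0523, 0.1067]
tool_rot: [0.278, -3.129, -0.0]
contact_force: [-0.0, 0.2, -2.8]
opening: 0.0194
```

>>> jog_arm(moves=[[0, 0, 0, 0, 0, 0.05, 0], [0, 0, 0, 0, 0, 0.05, 0], [0, 0, 0, 0, 0, 0, 0]])

```text
time: 27.45
tool_pos: [0.5729, 0.0523, 0.1048]
tool_rot: [0.278, -3.129, -0.0]
contact_force: [0.0, 0.7, -4.0]
opening: 0.0191
```

>>> jog_arm(moves=[[0, 0, 0, 0, 0, 0.05, 0], [0, 0, 0, 0, 0, 0.05, 0], [0, 0, 0, 0, 0, 0, 0]])

```text
time: 27.75
tool_pos: [0.5729, 0.0523, 0.1028]
tool_rot: [0.278, -3.129, -0.0]
contact_force: [-0.0, -0.0, -3.8]
opening: 0.0187
```

>>> jog_arm(moves=[[0, 0, 0, 0, 0, 0.05, 0], [0, 0, 0, 0, 0, 0.05, 0], [0, 0, 0, 0, 0, 0.05, 0], [0, 0, 0, 0, 0, 0, 0]])

```text
time: 28.15
tool_pos: [0.5728, 0.0523, 0.0997]
tool_rot: [0.278, -3.129, -0.0]
contact_force: [-0.5, 0.5, -3.7]
opening: 0.0191
```

>>> jog_arm(moves=[[0, 0, 0, 0, 0, 0.1, 0], [0, 0, 0, 0, 0, 0.1, 0], [0, 0, 0, 0, 0, 0.1, 0], [0, 0, 0, 0, 0, 0, 0]])

```text
time: 28.55
tool_pos: [0.5728, 0.0523, 0.0935]
tool_rot: [0.278, -3.129, -0.0]
contact_force: [0.4, 0.2, -4.0]
opening: 0.0191
```

>>> jog_arm(moves=[[0, 0, 0, 0, 0, 0.1, 0], [0, 0, 0, 0, 0, 0.1, 0], [0, 0, 0, 0, 0, 0.1, 0], [0, 0, 0, 0, 0, 0, 0]])

```text
time: 28.95
tool_pos: [0.5728, 0.0523, 0.0875]
tool_rot: [0.278, -3.129, -0.0]
contact_force: [0.4, 0.1, -3.3]
opening: 0.0188
```

Key is in (tip ≈30 mm down, no resistance). Now onto the spring.

>>> jog_arm(moves=[[0, 0, 0, 0, 0, 0.05, 0], [0, 0, 0, 0, 0, 0.05, 0], [0, 0, 0, 0, 0, 0, 0]])

```text
time: 29.25
tool_pos: [0.5731, 0.0523, 0.0861]
tool_rot: [-0.277, 3.129, 0.0]
contact_force: [0.1, 0.4, -2.6]
opening: 0.019
```

>>> jog_arm(moves=[[0, 0, 0, 0, 0, 0.05, 0], [0, 0, 0, 0, 0, 0.05, 0], [0, 0, 0, 0, 0, 0, 0]])

```text
time: 29.55
tool_pos: [0.5731, 0.0523, 0.0842]
tool_rot: [-0.278, 3.129, 0.0]
contact_force: [-0.9, 0.6, 5.4]
opening: 0.0191
```

>>> jog_arm(moves=[[0, 0, 0, 0, 0, 0.05, 0], [0, 0, 0, 0, 0, 0.05, 0], [0, 0, 0, 0, 0, 0, 0]])

```text
time: 29.85
tool_pos: [0.5732, 0.0523, 0.0824]
tool_rot: [-0.278, 3.129, -0.0]
contact_force: [-1.6, 0.3, 7.9]
opening: 0.0193
```

>>> jog_arm(moves=[[0, 0, 0, 0, 0, 0.03, 0], [0, 0, 0, 0, 0, 0, 0]])

```text
time: 30.05
tool_pos: [0.5732, 0.0523, 0.082]
tool_rot: [-0.278, 3.128, -0.0]
contact_force: [-3.3, -0.1, 9.6]
opening: 0.0194
```

>>> jog_arm(moves=[[0, 0, 0, 0, 0, 0.03, 0], [0, 0, 0, 0, 0, 0, 0]])

```text
time: 30.25
tool_pos: [0.5733, 0.0523, 0.082]
tool_rot: [-0.278, 3.128, -0.0]
contact_force: [-5.3, 0.9, 16.9]
opening: 0.0191
```

>>> jog_arm(moves=[[0, 0, 0, 0, 0, 0.03, 0], [0, 0, 0, 0, 0, 0, 0]])

```text
time: 30.45
tool_pos: [0.5734, 0.0523, 0.0819]
tool_rot: [-0.278, 3.127, -0.0]
contact_force: [-8.5, 1.3, 23.6]
opening: 0.019
```

>>> jog_arm(moves=[[0, 0, 0, 0, 0, 0.01, 0], [0, 0, 0, 0, 0, 0, 0], [0, 0, 0, 0, 0, 0, 0]])

```text
time: 30.75
tool_pos: [0.5735, 0.0523, 0.0819]
tool_rot: [-0.278, 3.127, -0.0]
contact_force: [-8.8, -0.2, 26.1]
opening: 0.0192
```

```bash
python3 - <<'E'
from h import *
im=bot.snapshot("scene"); crop("scene",im,60,120,340,240,2.8,"s12"); crop("scene",im,230,130,330,240,6,"s12b")
plan([.5728,.0521,.081],1.748)
E
```

```text
t 30.8 tcp [0.5735 0.0523 0.0819] yaw_y 1.7478 tilt [ 0.0021 -0.     -1.    ] open 0.0193 F [-9.5  0.3 26.7] T [0.1  1.81 0.01] q [-0.04  0.25  1.64  0.    1.26 -1.79]
turn about tool z (norm total, /pi): -0.0001
shift in 20mm units AFTER turn:  [ 0.035 -0.004  0.047]
shift BEFORE turn:  [ 0.035 -0.004  0.046]
```

View pics/s12b.png

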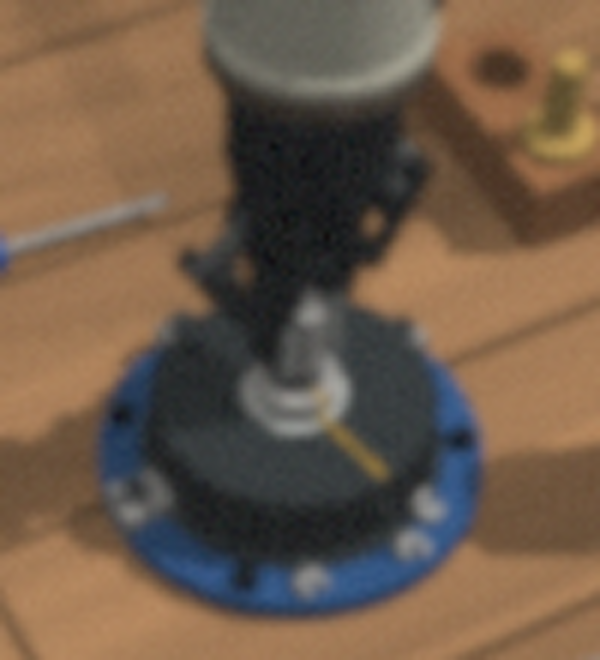

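View pics/s12.png

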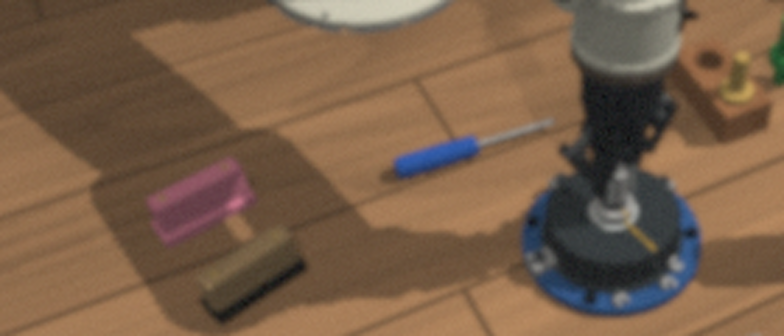

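The shaft's collar is seated on the hub with both yellow marks in line (crop 320,400). The chips are on the plate and the scraper stands on the bench. The reaction rises steeply at a constant height, so the spring is flat.

```bash
python3 -c "
from workcell import bot
print(bot.close_job()); s=bot.sense(); print(s['time'],s['tool_pos'],s['contact_force'],s['opening'])"
```

```text
the job is handed in; nothing more can be done
None
the job is handed in; nothing more can be done
```

The job is handed in, with the gripper still holding the shaft and pushing it home in the pulley. No verdict came back, so the results below rest on my own last checks.

- **Chips:** I wiped all three off the keyway side with the scraper block. They lie on the blue plate, about 77, 82 and 84 mm from the axis. That was measured right after the wipe, and they looked unmoved in the last picture.
- **Scraper block:** It stands back on the bench at its original spot, let go, about 0.37 m from the hub.
- **Shaft:** It went past 13 mm without resistance, with both yellow marks in line, so no turn search was needed. The spring began to yield at about 33 mm, as it should. The force then rose steeply, from about 10 to 24 N, while the tool height stayed at 82 mm. That means the spring is flat.
- **Last reading:** Push was 26–27 N on the wrist and tilt about 0.002 rad. Tool position was within 1 mm of the axis by my camera estimate, grip force was 80 N, and the clock read 30.8 s.

**Disagreements:**
- The final tool height was about 0.9 mm above the 81 mm I had worked out for fully home. I put this down to error in my grasp height, since the steep force rise and the picture both show the collar seated.
- The wrist also showed a side force of about 9 N and a moment of about 1.8 N m while pushing.

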